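Sort the film bench: cores, cartridges and canister

ROBOT

A 7-joint arm with a two-finger parallel gripper is mounted at the origin on the work surface. World frame = base frame: x ahead of the robot, y to its left, z up, the work surface at z = 0. Lengths are in m, angles in rad, forces in N, time in s.
With the tool pointing down it reaches from about 0.4 to 0.85 m from the base axis. Payload 4.4 kg.
Tool frame: the origin (TCP) lies midway between the tips of the shut fingers; the grasp point (between the pads) lies 19 mm behind it (ctrl.tcp_to_grasp is the distance from the TCP to the grasp point, in m); z points along the fingers, y is the direction in which the jaws open and shut (so a half turn about z gives the same grasp; the last joint's range is limited). The gripper opens to 94 mm and grips with 3 to 60 N. Pads are 16 mm wide; open, the fingers measure 119 mm over their backs; the gripper's body (75 mm by 177 mm) begins 78 mm behind the grasp point.
Start: joints at [-1.33, 0.628, 0.038, 1.517, -0.027, 0.996, -0.02], TCP at [0.196, 0.62, 0.205] pointing down, gripper open.
Joint ranges: [-3.06, 3.06], [-0.37, 2.12], [-1.25, 1.32], [0.18, 2.47], [-1.1, 4.24], [0.23, 1.98], [-2.94, 2.94]. Speed limits (rad/s): [2.57, 2.57, 3.14, 3.14, 3.14, 3.14, 3.14].

INTERFACE

Orientations are given as a 3x3 rotation matrix whose columns are the frame's x, y, z axes.
In Python, from station import ctrl gives the robot as it stands.
- The arm moves only by the tool drive_tool, never from a script. Its argument "motion" is a list of rows, each an object with "angular": the turn, a rotation vector about the tool's x, y, z in rad, a list of three; "offset": the shift along the tool's x, y, z in mm, a list of three; "jaw": the opening, from 0 (shut) to 1 (fully open). A call has 1 to 5 rows; each row shifts and turns the pose as measured when the row begins, along the tool's axes as they then stand; what a row does not reach is not made up. A row lasts 1/12 s, in which the tool goes at most 41.7 mm and 7.16 degrees, less where a joint would pass 70% of its speed; a pose out of reach is approached as far as the arm can. A call is refused whole if a number of a shift passes 41.7 or a number of a turn 0.125, either way. A call with a gripper value outside its range is refused whole. The fingers move at their own pace and stop on an object; the grip force is fixed at half the most. Time passes only in rows, so rows that do not move let the fingers close. It gives the time, the measured TCP pose, the force and the opening at its end, in the units of the state.
- ctrl.sense(): the state, without advancing time (a new reading comes with each control period).
- ctrl.read_camera(name): name is "side" or "top"; returns (picture, depth): 384x512x3 uint8, red, green, blue; 384x512 float32, m along the optical axis (not along the pixel's ray), 0 where there is no reading.
- ctrl.camera_info(name): a dict with "intrinsics" (3x3 intrinsics, pixels), "R" (3x3) and "t" (3): a world point X has camera coordinates R X + t. Camera axes: x right, y down, z forward; pixel columns grow to the right and rows downward; lengths in m; the calibration is good to about 2 mm. A picture is of the moment at which its call begins. camera_info takes no time and is no camera call.
- ctrl.sign_off(): hands the job in, once; it reports no verdict.
The state is a dict: "time": time; "joint_pos": joint angles; "joint_velocities": joint speeds; "tau": joint torques, N m; "tcp_pos": TCP position; "eef_rot": TCP orientation; "ft_force": force on the tool from outside, world axes, zero at the start; "ft_torque": the same for the moment, N m; "width": finger opening in m.
Only numpy, scipy, OpenCV 4.12 (cv2) and the standard library are available. Lean on these libraries where they do the work, as an engineer would, in place of code of your own. Each camera call takes 0.05 s, during which the arm holds its last target. There are 200 camera calls.

TASK

Sort the loose film parts on the bench: put both black film cores over the post of the spindle stand, the tall core at the bottom and the flat one lying on top of it, stand the two metal film cartridges upright in the rectangular steel tray, and stand the lidded film canister in the round open tin. Leave the eraser and the pencil sharpener where they lie.

Things in the scene. Friction and masses are not known exactly. Their poses are not given: they have to be found in the camera images.
- core_tall: the tall film core: a black plastic ring lying flat (bore upright), 50 mm outside, 27 mm bore right through, 35 mm high, about 45 g. Origin at the centre of its underside, z along the bore, up.
- core_flat: the flat film core: a black plastic ring lying flat, 50 mm outside, 27 mm bore right through, 16 mm high, about 22 g. Origin at the centre of its underside, z along the bore, up.
- cartridge_a: a 35 mm film cartridge standing upright: steel cylinder 25 mm across and 42 mm high with black ends, and on top a black spool nub 10 mm across and 5 mm high (47 mm in all), about 30 g. Origin at the centre of its underside, z up. The two cartridges are alike and interchangeable.
- cartridge_b: a 35 mm film cartridge standing upright: steel cylinder 25 mm across and 42 mm high with black ends, and on top a black spool nub 10 mm across and 5 mm high (47 mm in all), about 30 g. Origin at the centre of its underside, z up. The two cartridges are alike and interchangeable.
- canister: a closed film canister standing upright: black plastic can 31 mm across with a grey lid 33 mm across (the top 8 mm), 51 mm high in all, about 35 g. Origin at the centre of its underside, z up.
- spindle: spindle stand, fixed: a grey disc 90 mm across and 6 mm thick with an upright steel post in its middle, 14 mm across, tapered at its tip, whose top is 72 mm above the bench. Origin at the centre of its underside on the bench, z up.
- tray: rectangular open steel tray, fixed: 120 mm (its x) by 90 mm (its y) outside, 22 mm high, walls and floor 3 mm thick; empty. Origin at the centre of its underside on the bench, z up.
- tin: round open aluminium film tin, fixed: 124 mm outside, 18 mm high, wall and floor 3 mm thick; empty. Origin at the centre of its underside on the bench, z up.
- eraser: bystander, to be left alone: an eraser in a card sleeve lying flat, 44 mm (x) by 21 mm by 12.5 mm high. Origin at the centre of its underside. The seven loose pieces (this one included) lie mixed on an arc about 0.47 m from the robot's base axis, neighbours some 65 to 145 mm apart centre to centre: there is most room for fingers along the line to the base, in front of and behind each.
- sharpener: bystander, to be left alone: a metal pencil sharpener lying flat, 26 mm (x) by 16 mm by 12 mm high. Origin at the centre of its underside.
There are look-alikes about, which are no part of the job. What is shaped like the core_tall but pink is not meant. Leave any blue look-alike of the tray alone.

How it is judged:
At the end, for the whole second after the job is handed in: Both cores are on the post (within 10 mm of its axis), tall one on the disc, flat one on the tall one; both cartridges stand on the tray's floor, the canister on the tin's floor (heights within 4 mm); all five upright within 0.12 rad, slower than 0.02 m/s (horizontal distance between each of core_tall, core_flat and spindle below 0.01 m and z of core_tall in the frame of spindle between 0.002 and 0.01 m and z of core_flat in the frame of spindle between 0.037 and 0.045 m and x of cartridge_a in the frame of tray between -0.052 and 0.052 m and y of cartridge_a in the frame of tray between -0.038 and 0.038 m and z of cartridge_a in the frame of tray between -0.001 and 0.007 m and x of cartridge_b in the frame of tray between -0.052 and 0.052 m and y of cartridge_b in the frame of tray between -0.038 and 0.038 m and z of cartridge_b in the frame of tray between -0.001 and 0.007 m and horizontal distance between canister and tin below 0.05 m and z of canister in the frame of tin between -0.001 and 0.007 m and angle between each of core_tall, core_flat, cartridge_a, cartridge_b, canister's own z axis and vertical below 0.12 rad and linear speed of each of core_tall, core_flat, cartridge_a, cartridge_b, canister below 0.02 m/s); the robot touches nothing.
It fails at once if the eraser is pushed more than 25 mm from where it lay (distance of eraser from where it was at the start of the episode above 0.025 m).
It fails at once if the sharpener is pushed more than 25 mm from where it lay (distance of sharpener from where it was at the start of the episode above 0.025 m).
It also fails if it takes over 112 s, if anything falls off the work surface, if the arm or the gripper's body presses on something with over 40 N, if the wrist force passes 120 N, or if a joint passes its speed limit or range.

## Working session

There is one attempt and no reset: what is moved stays moved. The work goes in short steps, Python scripts to look and compute and a tool call to move; the robot and the scene stay as the last step left them, time stands still between calls to the robot, and variables do not carry over. Pictures are saved under pics/ and viewed, about 12 in all and at most 16, crops included, and the job is handed in when it is done.

Besides the shell and the picture viewer there is one more tool, called after "Call:" as name(argument=value, ...), one argument or row to a line, values as JSON. drive_tool: Moves the arm, as the interface text tells. Its arguments: {"type":"object","properties":{"motion":{"type":"array"}},"required":["motion"]}

```bash
ls; mkdir -p pics; python3 - <<'E'
from station import ctrl
import cv2,numpy as np
np.set_printoptions(precision=4,suppress=True)
s=ctrl.sense(); print(s['time'],s['tcp_pos'],s['eef_rot'],s['width'],ctrl.tcp_to_grasp)
for n in('top','side'):
    p,d=ctrl.read_camera(n); cv2.imwrite(f'pics/{n}0.png',cv2.cvtColor(p,cv2.COLOR_RGB2BGR)); np.savez(f'{n}0.npz',p=p,d=d)
    i=ctrl.camera_info(n); print(n,i['intrinsics'],i['R'],i['t'],-i['R'].T@i['t'])
E
```

```text
pics
0.0 [0.1961 0.619  0.2046] [[-0.9533  0.302  -0.0005]
 [ 0.302   0.9533 -0.0018]
 [-0.     -0.0019 -1.    ]] 0.09401648834822367 0.0188
top [[382.8388   0.     261.0005]
 [  0.     382.8388 189.3194]
 [  0.       0.       1.    ]] [[-0.0007 -0.9997 -0.0245]
 [-0.9887  0.0044 -0.1499]
 [ 0.1499  0.0241 -0.9884]] [0.0064 0.5674 0.8257] [ 0.4372 -0.016   0.9013]
side [[387.8626   0.     250.0005]
 [  0.     387.8626 193.0629]
 [  0.       0.       1.    ]] [[ 0.8555 -0.5177 -0.0073]
 [-0.3951 -0.6436 -0.6555]
 [ 0.3346  0.5637 -0.7552]] [-0.4735  0.2618  0.737 ] [ 0.2619 -0.492   0.7247]
```

View pics/top0.png

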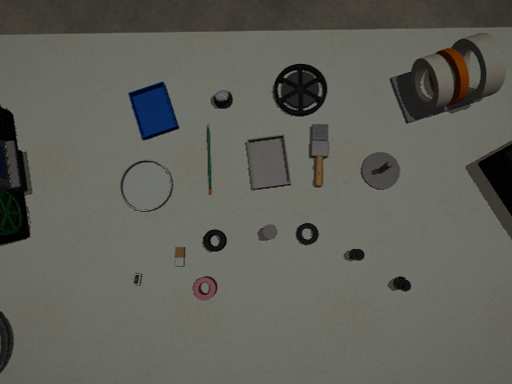

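View pics/side0.png

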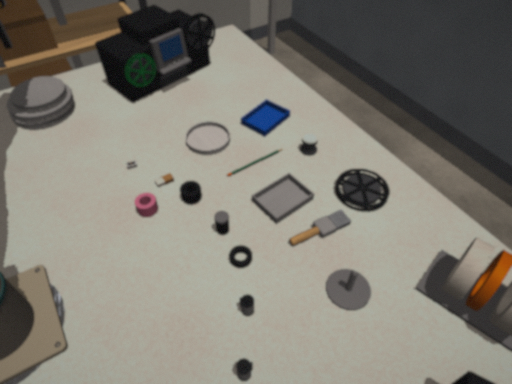

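The top view shows, left to right on the arc: sharpener (138,279), eraser (180,257), tall core (215,240), canister (268,232), flat core (307,233) and cartridges (356,255) and (402,284). The pink ring is at (205,288). Targets are the tin (147,186), the steel tray (268,162) and the spindle (380,170). The side view shows the same things.

```bash
cat > h.py <<'E'
import numpy as np,cv2
from station import ctrl
np.set_printoptions(precision=4,suppress=True)
def cloud(n,d):
    i=ctrl.camera_info(n);K,R,t=i['intrinsics'],i['R'],i['t']
    v,u=np.indices(d.shape)
    c=np.stack([(u-K[0,2])*d/K[0,0],(v-K[1,2])*d/K[1,1],d],-1)
    P=(c-t)@R; P[d<=0]=np.nan; return P
def near(P,c,r,zlo,zhi):
    m=(np.hypot(P[...,0]-c[0],P[...,1]-c[1])<r)&(P[...,2]>zlo)&(P[...,2]<zhi); return P[m]
def ray(n,u,v,z):
    i=ctrl.camera_info(n);K,R,t=i['intrinsics'],i['R'],i['t']
    o=-R.T@t; d=R.T@np.linalg.solve(K,[u,v,1.]); return o+d*(z-o[2])/d[2]
E
python3 - <<'E'
from h import *
S=dict(tall=(215,240,.035,.035),canister=(268,232,.051,.03),flat=(307,233,.016,.035),cA=(356,255,.042,.025),cB=(402,284,.042,.025),sharp=(138,279,.012,.03),eraser=(180,257,.0125,.035),tray=(268,162,.022,.085),tin=(147,186,.018,.075),spdisc=(380,170,.006,.06))
C={n:cloud(n,np.load(n+'0.npz')['d']) for n in('top','side')}
for k,(u,v,h,r) in S.items():
    c=ray('top',u,v,h)
    for n in C:
        q=near(C[n],c,r,h-.0035 if k!='spdisc' else .003,h+.004 if k[0]!='c' or k=='canister' else h+.008)
        if len(q)<5: print(k,n,len(q),c); continue
        rc=cv2.minAreaRect((q[:,:2]*1000).astype(np.float32)); e=cv2.minEnclosingCircle((q[:,:2]*1000).astype(np.float32))
        print(k,n,len(q),'med',q.mean(0),'rect',np.round(rc[0],1),np.round(rc[1],1),round(rc[2],1),'circ',np.round(e[0],1),round(e[1],1))
E
```

```text
tall top 267 med [0.4533 0.11   0.035 ] rect [453.8 110.2] [47.  48.9] 45.2 circ [453.7 110.5] 24.8
tall side 205 med [0.4534 0.1089 0.0349] rect [453.8 109.8] [48.4 48.9] 6.8 circ [453.6 109.9] 26.0
canister top 166 med [ 0.472  -0.0149  0.0511] rect [471.9 -15.1] [28.7 31. ] 0.2 circ [472.2 -14.9] 16.0
canister side 146 med [ 0.4717 -0.0158  0.0512] rect [472.1 -14.9] [32.  28.5] 61.2 circ [472.3 -14.8] 16.6
flat top 255 med [ 0.4687 -0.1018  0.0162] rect [ 469.1 -101.4] [48.1 47.1] 44.3 circ [ 469.1 -101.8] 24.9
flat side 275 med [ 0.4685 -0.1031  0.016 ] rect [ 469.4 -102.2] [48.9 47. ] 60.4 circ [ 469.1 -102.1] 25.5
cA top 114 med [ 0.4215 -0.2093  0.0429] rect [ 421.6 -209.2] [24.5 23.9] 89.9 circ [ 421.2 -209. ] 13.3
cA side 152 med [ 0.4211 -0.2098  0.0433] rect [ 421.6 -209.6] [25.3 25. ] 82.3 circ [ 420.5 -208.1] 14.3
cB top 120 med [ 0.3564 -0.307   0.0428] rect [ 356.1 -307.3] [25.  25.1] 52.8 circ [ 357.3 -307.7] 13.8
cB side 203 med [ 0.3561 -0.3073  0.0433] rect [ 356.8 -307.8] [24.5 25.3] 59.4 circ [ 357.6 -306.5] 14.3
sharp top 78 med [0.3657 0.29   0.0114] rect [365
[... 290 characters left out ...]
123] rect [418.1 192.9] [44.  24.3] 2.7 circ [418.1 194.8] 23.0
tray top 251 med [ 0.6382 -0.0134  0.0218] rect [638.2 -13. ] [120.9  89.8] 7.3 circ [638.4 -13.8] 74.1
tray side 295 med [ 0.6353 -0.0145  0.0217] rect [639.  -13.2] [122.4  92. ] 6.8 circ [638.  -12.9] 74.2
tin top 235 med [0.5833 0.2792 0.0178] rect [584.4 278.3] [122.3 122. ] 89.6 circ [584.5 277.7] 62.4
tin side 167 med [0.5842 0.2749 0.0172] rect [583.9 278.2] [125.  119.9] 61.3 circ [585.7 277.7] 63.4
spdisc top 1037 med [ 0.6168 -0.2771  0.006 ] rect [ 614.9 -281.4] [108.6 107.1] 12.5 circ [ 617.7 -275.6] 59.5
spdisc side 1320 med [ 0.6146 -0.2802  0.0065] rect [ 616.8 -273.3] [ 98.3 109.7] 23.0 circ [ 614.6 -277.1] 57.8
```

```bash
cat >> h.py <<'E'
def plan(x,y,z,azdeg=None):
    """what remains: first turn (tool rotvec), then shift in the tool axes after that turn, mm"""
    s=ctrl.sense();p=s['tcp_pos'];R=s['eef_rot']
    a=np.radians(azdeg) if azdeg is not None else np.arctan2(R[1,1],R[0,1])
    Y=np.array([np.cos(a),np.sin(a),0]);Z=np.array([0,0,-1.]);T=np.stack([np.cross(Y,Z),Y,Z],1)
    w=cv2.Rodrigues(R.T@T)[0].ravel(); o=T.T@(np.array([x,y,z])-p)*1000
    nt=int(np.ceil(np.abs(w).max()/.12)); no=int(np.ceil(np.linalg.norm(o)/40))
    print('t',round(s['time'],2),'tcp',p,'az',round(np.degrees(np.arctan2(R[1,1],R[0,1])),2),'w',round(s['width'],4),'F',s['ft_force'])
    print('turn',w,'/',nt,w/max(nt,1),'| shift',o,'/',no,o/max(no,1))
E
python3 - <<'E'
from h import *
for n in('top','side'):
    P=cloud(n,np.load(n+'0.npz')['d'])
    for lo,hi in((.004,.009),(.03,.06),(.06,.076)):
        q=near(P,(.6155,-.278),.052 if lo<.01 else .03,lo,hi); q2=(q[:,:2]*1000).astype(np.float32)
        print(n,lo,len(q),q.mean(0) if len(q) else '',cv2.minEnclosingCircle(q2) if len(q) else '')
plan(.4535,.110,.12,13.6)
E
```

```text
top 0.004 927 [ 0.6167 -0.2769  0.0061] ((617.4488525390625, -282.84576416015625), 49.959068298339844)
top 0.03 28 [ 0.6154 -0.2733  0.0438] ((616.9385986328125, -276.48577880859375), 6.567574977874756)
top 0.06 28 [ 0.6162 -0.2756  0.0673] ((617.4028930664062, -277.51934814453125), 6.641693115234375)
side 0.004 1250 [ 0.6151 -0.28    0.0065] ((615.4566040039062, -276.8828125), 47.59557342529297)
side 0.03 60 [ 0.6134 -0.2799  0.0455] ((616.1699829101562, -278.3949890136719), 6.670642852783203)
side 0.06 36 [ 0.6144 -0.2798  0.0676] ((617.0993041992188, -278.25958251953125), 6.937150001525879)
t 0.1 tcp [0.1961 0.6191 0.2047] az 72.42 w 0.0939 F [-0.5934 -0.0861 -0.1775]
turn [-0.0015  0.0008  1.0266] / 9 [-0.0002  0.0001  0.1141] | shift [-555.3561  130.4915   84.679 ] / 15 [-37.0237   8.6994   5.6453]
```

Call:
drive_tool(
  motion=[
    {"angular": [0, 0, 0.114], "offset": [0, 0, 0], "jaw": 1},
    {"angular": [0, 0, 0.114], "offset": [0, 0, 0], "jaw": 1},
    {"angular": [0, 0, 0.114], "offset": [0, 0, 0], "jaw": 1},
    {"angular": [0, 0, 0.114], "offset": [0, 0, 0], "jaw": 1},
    {"angular": [0, 0, 0.114], "offset": [0, 0, 0], "jaw": 1},
  ],
)

```text
time: 0.52
tcp_pos: [0.1957, 0.6171, 0.202]
eef_rot: [[-0.621, 0.784, -0.003], [0.784, 0.621, -0.007], [-0.003, -0.007, -1.0]]
ft_force: [0.3, -0.3, 0.2]
width: 0.0939
```

Call:
drive_tool(
  motion=[
    {"angular": [0, 0, 0.114], "offset": [0, 0, 0], "jaw": 1},
    {"angular": [0, 0, 0.114], "offset": [0, 0, 0], "jaw": 1},
    {"angular": [0, 0, 0.114], "offset": [0, 0, 0], "jaw": 1},
    {"angular": [0, 0, 0.114], "offset": [0, 0, 0], "jaw": 1},
    {"angular": [0, 0, 0], "offset": [0, 0, 0], "jaw": 1},
  ],
)

```text
time: 0.93
tcp_pos: [0.1947, 0.6153, 0.1993]
eef_rot: [[-0.186, 0.982, -0.004], [0.982, 0.186, -0.012], [-0.011, -0.006, -1.0]]
ft_force: [-0.2, -0.2, -0.2]
width: 0.094
```

Call:
drive_tool(
  motion=[
    {"angular": [0, 0, 0], "offset": [-37, 8.7, 5.6], "jaw": 1},
    {"angular": [0, 0, 0], "offset": [-37, 8.7, 5.6], "jaw": 1},
    {"angular": [0, 0, 0], "offset": [-37, 8.7, 5.6], "jaw": 1},
    {"angular": [0, 0, 0], "offset": [-37, 8.7, 5.6], "jaw": 1},
    {"angular": [0, 0, 0], "offset": [-37, 8.7, 5.6], "jaw": 1},
  ],
)

```text
time: 1.35
tcp_pos: [0.2685, 0.446, 0.1694]
eef_rot: [[-0.222, 0.975, -0.005], [0.975, 0.222, -0.006], [-0.004, -0.006, -1.0]]
ft_force: [1.1, -0.1, -0.7]
width: 0.0941
```

Call:
drive_tool(
  motion=[
    {"angular": [0, 0, 0], "offset": [-37, 8.7, 5.6], "jaw": 1},
    {"angular": [0, 0, 0], "offset": [-37, 8.7, 5.6], "jaw": 1},
    {"angular": [0, 0, 0], "offset": [-37, 8.7, 5.6], "jaw": 1},
    {"angular": [0, 0, 0], "offset": [-37, 8.7, 5.6], "jaw": 1},
    {"angular": [0, 0, 0], "offset": [-37, 8.7, 5.6], "jaw": 1},
  ],
)

```text
time: 1.77
tcp_pos: [0.3543, 0.2676, 0.1408]
eef_rot: [[-0.245, 0.97, -0.005], [0.97, 0.245, -0.005], [-0.004, -0.006, -1.0]]
ft_force: [0.7, 0.9, 0.0]
width: 0.0939
```

Call:
drive_tool(
  motion=[
    {"angular": [0, 0, 0], "offset": [-37, 8.7, 4], "jaw": 1},
    {"angular": [0, 0, 0], "offset": [-37, 8.7, 4], "jaw": 1},
    {"angular": [0, 0, 0], "offset": [-37, 8.7, 4], "jaw": 1},
    {"angular": [0, 0, 0], "offset": [-37, 8.7, 4], "jaw": 1},
    {"angular": [0, 0, 0], "offset": [-20, 8, 0], "jaw": 1},
  ],
)

```text
time: 2.18
tcp_pos: [0.4402, 0.1046, 0.1239]
eef_rot: [[-0.262, 0.965, -0.006], [0.965, 0.262, -0.007], [-0.005, -0.008, -1.0]]
ft_force: [0.9, -0.3, -0.8]
width: 0.0939
```

```bash
python3 -c "
from h import *
plan(.4535,.110,.006,13.6)"
```

```text
t 2.18 tcp [0.4402 0.1046 0.1239] az 15.16 w 0.0939 F [ 0.8808 -0.3087 -0.7871]
turn [-0.0076  0.005   0.0273] / 1 [-0.0076  0.005   0.0273] | shift [  2.1241  14.1988 117.9024] / 3 [ 0.708   4.7329 39.3008]
```

Call:
drive_tool(
  motion=[
    {"angular": [-0.008, 0.005, 0.027], "offset": [2, 14, 0], "jaw": 1},
    {"angular": [0, 0, 0], "offset": [0, 0, 30], "jaw": 1},
    {"angular": [0, 0, 0], "offset": [0, 0, 30], "jaw": 1},
    {"angular": [0, 0, 0], "offset": [0, 0, 0], "jaw": 1},
  ],
)

```text
time: 2.52
tcp_pos: [0.4609, 0.1025, 0.0635]
eef_rot: [[-0.234, 0.972, 0.01], [0.972, 0.234, 0.0], [-0.002, 0.009, -1.0]]
ft_force: [-0.2, -0.0, 0.4]
width: 0.0938
```

```bash
python3 -c "
from h import *
plan(.4535,.110,.006,13.6)"
```

```text
t 2.52 tcp [0.4609 0.1025 0.0635] az 13.53 w 0.0938 F [-0.1715 -0.0217  0.4335]
turn [ 0.0094  0.0021 -0.0012] / 1 [ 0.0094  0.0021 -0.0012] | shift [ 9.0405 -5.393  57.4952] / 2 [ 4.5202 -2.6965 28.7476]
```

Call:
drive_tool(
  motion=[
    {"angular": [0.009, 0.002, 0], "offset": [9, -5.4, 0], "jaw": 1},
    {"angular": [0, 0, 0], "offset": [0, 0, 0], "jaw": 1},
    {"angular": [0, 0, 0], "offset": [0, 0, 25], "jaw": 1},
    {"angular": [0, 0, 0], "offset": [0, 0, 0], "jaw": 1},
  ],
)

```text
time: 2.85
tcp_pos: [0.4529, 0.1122, 0.0406]
eef_rot: [[-0.242, 0.97, -0.0], [0.97, 0.242, 0.002], [0.002, 0.0, -1.0]]
ft_force: [-1.3, -0.3, -0.6]
width: 0.094
```

```bash
python3 -c "
from h import *
plan(.4535,.110,.006,13.6)"
```

```text
t 2.85 tcp [0.4529 0.1122 0.0406] az 13.98 w 0.094 F [-1.2815 -0.2822 -0.6205]
turn [ 0.0003 -0.0016  0.0066] / 1 [ 0.0003 -0.0016  0.0066] | shift [-2.2913  0.0812 34.6433] / 1 [-2.2913  0.0812 34.6433]
```

Call:
drive_tool(
  motion=[
    {"angular": [0, 0, 0], "offset": [-2, 0, 17], "jaw": 1},
    {"angular": [0, 0, 0], "offset": [0, 0, 16], "jaw": 1},
    {"angular": [0, 0, 0], "offset": [0, 0, 0], "jaw": 1},
    {"angular": [0, 0, 0], "offset": [0, 0, 0], "jaw": 0.4},
    {"angular": [0, 0, 0], "offset": [0, 0, 0], "jaw": 0.2},
  ],
)

```text
time: 3.27
tcp_pos: [0.4566, 0.1141, 0.0147]
eef_rot: [[-0.249, 0.968, 0.008], [0.968, 0.249, 0.005], [0.003, 0.009, -1.0]]
ft_force: [0.4, -0.6, -0.5]
width: 0.0839
```

Call:
drive_tool(
  motion=[
    {"angular": [0, 0, 0], "offset": [0, 0, 0], "jaw": 0.2},
    {"angular": [0, 0, 0], "offset": [0, 0, 0], "jaw": 0.2},
    {"angular": [0, 0, 0], "offset": [0, 0, 0], "jaw": 0.2},
    {"angular": [0, 0, 0], "offset": [0, 0, 0], "jaw": 0.2},
  ],
)

```text
time: 3.6
tcp_pos: [0.4587, 0.1153, 0.0188]
eef_rot: [[-0.251, 0.968, 0.014], [0.968, 0.251, 0.007], [0.003, 0.015, -1.0]]
ft_force: [-0.3, -1.2, -0.0]
width: 0.0577
```

```bash
python3 -c "
from h import *
plan(.4535,.110,.006,13.6)"
```

```text
t 3.6 tcp [0.4587 0.1153 0.0188] az 14.53 w 0.0577 F [-0.3482 -1.227  -0.0182]
turn [ 0.0154 -0.0035  0.0162] / 1 [ 0.0154 -0.0035  0.0162] | shift [-3.872  -6.3285 12.8173] / 1 [-3.872  -6.3285 12.8173]
```

Call:
drive_tool(
  motion=[
    {"angular": [0.015, -0.003, 0.016], "offset": [-3.9, -6.3, 5], "jaw": 0.7},
    {"angular": [0, 0, 0], "offset": [0, 0, 9], "jaw": 0.7},
  ],
)

```text
time: 3.77
tcp_pos: [0.4547, 0.1099, 0.0058]
eef_rot: [[-0.234, 0.972, 0.003], [0.972, 0.234, 0.001], [0.0, 0.003, -1.0]]
ft_force: [0.5, 0.4, 0.1]
width: 0.0648
```

```bash
python3 -c "
from h import *
plan(.4535,.110,.006,13.6)
s=ctrl.sense();print(s['joint_velocities'],s['joint_pos'])"
```

```text
t 3.77 tcp [0.4547 0.1099 0.0058] az 13.54 w 0.0648 F [0.5073 0.4345 0.1379]
turn [ 0.0028 -0.0003 -0.001 ] / 1 [ 0.0028 -0.0003 -0.001 ] | shift [ 0.3585 -1.1005 -0.2418] / 1 [ 0.3585 -1.1005 -0.2418]
[ 0.0563  0.2305 -0.1039  0.0181 -0.1741 -0.2925  0.1755] [-0.3738  0.7366  0.1134  2.168  -0.3143  0.2491  0.2517]
```

Call:
drive_tool(
  motion=[
    {"angular": [0.002, 0, 0], "offset": [0, -1, 0.5], "jaw": 0.3},
    {"angular": [0.002, 0, 0], "offset": [0, -0.5, 0.8], "jaw": 0.2},
    {"angular": [0.002, 0, 0.002], "offset": [0, -0.5, 0.8], "jaw": 0.2},
    {"angular": [0.002, 0, 0.002], "offset": [0, -0.5, 0.8], "jaw": 0.2},
    {"angular": [0.002, 0, 0.002], "offset": [0, -0.5, 0.8], "jaw": 0.2},
  ],
)

```text
time: 4.18
tcp_pos: [0.4517, 0.1088, 0.0016]
eef_rot: [[-0.227, 0.974, -0.008], [0.974, 0.227, -0.001], [0.001, -0.008, -1.0]]
ft_force: [-1.0, -0.9, 13.1]
width: 0.0504
```

```bash
python3 -c "
from h import *
plan(.4535,.110,.15,13.6)
s=ctrl.sense();print(s['joint_velocities'],s['joint_pos'])"
```

```text
t 4.18 tcp [0.4517 0.1088 0.0016] az 13.14 w 0.0504 F [-0.9615 -0.8839 13.0616]
turn [-0.0083 -0.0007 -0.008 ] / 1 [-0.0083 -0.0007 -0.008 ] | shift [   0.7294    2.0287 -148.4433] / 4 [  0.1823   0.5072 -37.1108]
[ 0.0011  0.0028  0.0039 -0.0126 -0.0086  0.0196 -0.0153] [-0.3728  0.7461  0.1139  2.1662 -0.3182  0.253   0.2497]
```

Call:
drive_tool(
  motion=[
    {"angular": [-0.008, 0, 0], "offset": [0, 0, -20], "jaw": 0.2},
    {"angular": [0, 0, 0], "offset": [0, 0, -37], "jaw": 0.2},
    {"angular": [0, 0, 0], "offset": [0, 0, -37], "jaw": 0.2},
    {"angular": [0, 0, 0], "offset": [0, 0, -37], "jaw": 0.2},
    {"angular": [0, 0, 0.11], "offset": [0, 0, -10], "jaw": 0.2},
  ],
)

```text
time: 4.6
tcp_pos: [0.4487, 0.1075, 0.1443]
eef_rot: [[-0.116, 0.993, -0.012], [0.993, 0.116, -0.001], [0.0, -0.012, -1.0]]
ft_force: [0.9, 0.9, -1.5]
width: 0.0503
```

Call:
drive_tool(
  motion=[
    {"angular": [0, 0, 0.11], "offset": [0, 0, 0], "jaw": 0.2},
    {"angular": [0, 0, 0.11], "offset": [0, 0, 0], "jaw": 0.2},
    {"angular": [0, 0, 0.11], "offset": [0, 0, 0], "jaw": 0.2},
    {"angular": [0, 0, 0], "offset": [0, 0, 0], "jaw": 0.2},
  ],
)

```text
time: 4.93
tcp_pos: [0.4506, 0.1086, 0.1488]
eef_rot: [[0.23, 0.973, -0.004], [0.973, -0.23, 0.003], [0.002, -0.005, -1.0]]
ft_force: [-0.8, 0.2, -1.9]
width: 0.0503
```

```bash
python3 -c "
from h import *
plan(.6165,-.278,.15)
s=ctrl.sense();print(s['joint_velocities'],s['joint_pos'])"
```

```text
t 4.93 tcp [0.4506 0.1086 0.1488] az -13.32 w 0.0503 F [-0.7757  0.1672 -1.9179]
turn [-0.0049 -0.0016 -0.    ] / 1 [-0.0049 -0.0016 -0.    ] | shift [-337.9654  250.5164   -1.1789] / 11 [-30.7241  22.7742  -0.1072]
[ 0.0059 -0.0075 -0.0144  0.0039  0.0204  0.001   0.075 ] [-0.5895  0.4874  0.4197  2.0867 -0.334   0.6348 -0.1732]
```

Call:
drive_tool(
  motion=[
    {"angular": [0, 0, 0], "offset": [-30, 22, 0], "jaw": 0.2},
    {"angular": [0, 0, 0], "offset": [-30, 22, 0], "jaw": 0.2},
    {"angular": [0, 0, 0], "offset": [-30, 22, 0], "jaw": 0.2},
    {"angular": [0, 0, 0], "offset": [-30, 22, 0], "jaw": 0.2},
    {"angular": [0, 0, 0], "offset": [-30, 22, 0], "jaw": 0.2},
  ],
)

```text
time: 5.35
tcp_pos: [0.5229, -0.0549, 0.1447]
eef_rot: [[0.191, 0.981, -0.014], [0.982, -0.191, 0.008], [0.005, -0.015, -1.0]]
ft_force: [0.2, 0.3, -1.0]
width: 0.0503
```

Call:
drive_tool(
  motion=[
    {"angular": [0, 0, 0], "offset": [-30, 22, 0], "jaw": 0.2},
    {"angular": [0, 0, 0], "offset": [-30, 22, 0], "jaw": 0.2},
    {"angular": [0, 0, 0], "offset": [-30, 22, 0], "jaw": 0.2},
    {"angular": [0, 0, 0], "offset": [-30, 22, 0], "jaw": 0.2},
    {"angular": [0, 0, 0], "offset": [-30, 22, 0], "jaw": 0.2},
  ],
)

```text
time: 5.77
tcp_pos: [0.6031, -0.2306, 0.1386]
eef_rot: [[0.175, 0.984, -0.021], [0.985, -0.175, 0.012], [0.008, -0.023, -1.0]]
ft_force: [0.7, 0.5, -0.7]
width: 0.0502
```

```bash
python3 -c "
from h import *
plan(.6165,-.278,.15)"
```

```text
t 5.77 tcp [ 0.6031 -0.2306  0.1386] az -10.06 w 0.0502 F [ 0.7309  0.452  -0.7168]
turn [-0.0228 -0.0078 -0.0001] / 1 [-0.0228 -0.0078 -0.0001] | shift [-44.3694  21.5182 -11.4323] / 2 [-22.1847  10.7591  -5.7162]
```

Call:
drive_tool(
  motion=[
    {"angular": [-0.022, -0.008, 0], "offset": [-20, 10, -4], "jaw": 0.2},
    {"angular": [0, 0, 0], "offset": [-18, 8, -4], "jaw": 0.2},
    {"angular": [0, 0, 0], "offset": [0, 0, 0], "jaw": 0.2},
    {"angular": [0, 0, 0], "offset": [0, 0, 0], "jaw": 0.2},
  ],
)

```text
time: 6.1
tcp_pos: [0.613, -0.2853, 0.1422]
eef_rot: [[0.174, 0.985, -0.004], [0.985, -0.174, -0.006], [-0.007, -0.003, -1.0]]
ft_force: [-0.7, 0.8, -0.7]
width: 0.0502
```

```bash
python3 - <<'E'
from h import *
plan(.6165,-.278,.10)
p,d=ctrl.read_camera('side'); cv2.imwrite('pics/side1.png',cv2.resize(cv2.cvtColor(p,cv2.COLOR_RGB2BGR)[130:380,180:480],None,fx=2.4,fy=2.4)); P=cloud('side',d)
q=near(P,(.6165,-.278),.04,.1,.2); print(len(q),q.mean(0))
plan(.6165,-.278,.10)
E
```

```text
t 6.1 tcp [ 0.613  -0.2853  0.1422] az -10.05 w 0.0502 F [-0.7322  0.7837 -0.7499]
turn [-0.0031  0.0065  0.    ] / 1 [-0.0031  0.0065  0.    ] | shift [ 7.8235  2.1768 42.23  ] / 2 [ 3.9117  1.0884 21.115 ]
727 [ 0.6132 -0.2954  0.169 ]
t 6.15 tcp [ 0.6127 -0.2858  0.1423] az -10.08 w 0.0503 F [-0.2008 -1.2083  0.0921]
turn [-0.003   0.0076  0.    ] / 1 [-0.003   0.0076  0.    ] | shift [ 8.3754  2.3764 42.3217] / 2 [ 4.1877  1.1882 21.1609]
```

View pics/side1.png

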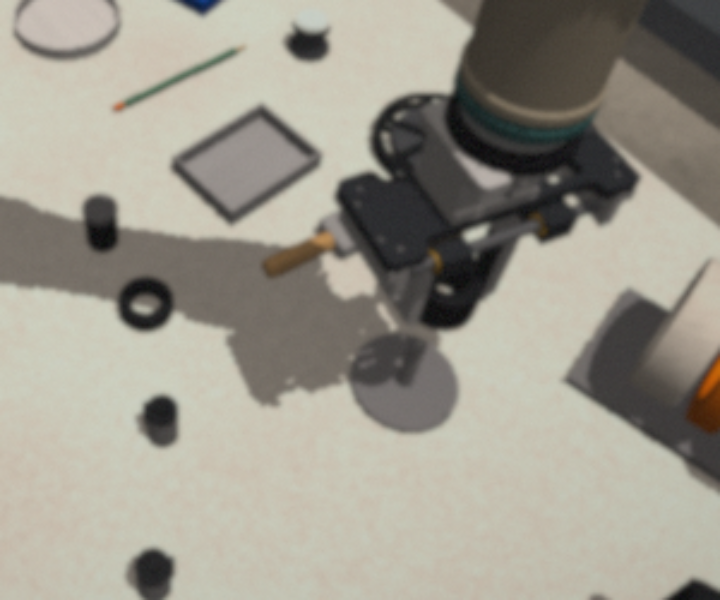

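The crop shows the core held between the fingers at about (450,300), with the spindle disc below it at (405,385). The layout is as expected.

Call:
drive_tool(
  motion=[
    {"angular": [-0.003, 0.007, 0], "offset": [8, 2.2, 15], "jaw": 0.2},
    {"angular": [0, 0, 0], "offset": [0, 0, 15], "jaw": 0.2},
    {"angular": [0, 0, 0], "offset": [0, 0, 0], "jaw": 0.2},
    {"angular": [0, 0, 0], "offset": [0, 0, 0], "jaw": 0.2},
  ],
)

```text
time: 6.48
tcp_pos: [0.6157, -0.2728, 0.1107]
eef_rot: [[0.167, 0.986, -0.002], [0.986, -0.167, 0.004], [0.004, -0.003, -1.0]]
ft_force: [0.4, -0.1, 0.6]
width: 0.0502
```

```bash
python3 - <<'E'
from h import *
plan(.6165,-.278,.078)
for n in('top','side'):
    p,d=ctrl.read_camera(n); P=cloud(n,d); q=near(P,(.6165,-.278),.06,.085,.16); 
    m=(np.hypot(P[...,0]-.6165,P[...,1]+.278)<.035)&(P[...,2]>.125)&(P[...,2]<.155)&(p.max(-1)<60)
    print(n,m.sum(),P[m].mean(0), P[m].min(0),P[m].max(0))
plan(.6165,-.278,.078)
E
```

```text
t 6.48 tcp [ 0.6157 -0.2728  0.1107] az -9.58 w 0.0502 F [ 0.3671 -0.1108  0.5626]
turn [-0.0026 -0.0037 -0.    ] / 1 [-0.0026 -0.0037 -0.    ] | shift [-5.0343  1.6333 32.7208] / 1 [-5.0343  1.6333 32.7208]
top 226 [ 0.6216 -0.2597  0.1402] [ 0.5878 -0.2851  0.1255] [ 0.6503 -0.2463  0.155 ]
side 338 [ 0.6137 -0.2838  0.141 ] [ 0.586  -0.2954  0.1251] [ 0.642  -0.2683  0.1547]
t 6.58 tcp [ 0.6159 -0.2732  0.1112] az -9.61 w 0.0504 F [ 0.4738 -0.7069  0.1437]
turn [-0.0019 -0.0033 -0.    ] / 1 [-0.0019 -0.0033 -0.    ] | shift [-4.6501  1.4056 33.1863] / 1 [-4.6501  1.4056 33.1863]
```

Go step by step onto the post, checking position just before it enters.

Call:
drive_tool(
  motion=[
    {"angular": [-0.002, -0.003, 0], "offset": [-4.5, 1.4, 10], "jaw": 0.2},
    {"angular": [0, 0, 0], "offset": [0, 0, 10], "jaw": 0.2},
    {"angular": [0, 0, 0], "offset": [0, 0, 5], "jaw": 0.2},
    {"angular": [0, 0, 0], "offset": [0, 0, 0], "jaw": 0.2},
  ],
)

```text
time: 6.92
tcp_pos: [0.618, -0.2782, 0.0862]
eef_rot: [[0.165, 0.986, 0.004], [0.986, -0.165, -0.002], [-0.001, 0.004, -1.0]]
ft_force: [0.4, 0.1, -0.4]
width: 0.05
```

```bash
python3 - <<'E'
from h import *
plan(.6165,-.278,.01)
E
```

```text
t 6.92 tcp [ 0.618  -0.2782  0.0862] az -9.51 w 0.05 F [ 0.3899  0.05   -0.3771]
turn [ 0.0039  0.001  -0.    ] / 1 [ 0.0039  0.001  -0.    ] | shift [-0.0252 -1.4792 76.2397] / 2 [-0.0126 -0.7396 38.1199]
```

Call:
drive_tool(
  motion=[
    {"angular": [0.004, 0.001, 0], "offset": [0, -1.5, 15], "jaw": 0.2},
    {"angular": [0, 0, 0], "offset": [0, 0, 15], "jaw": 0.2},
    {"angular": [0, 0, 0], "offset": [0, 0, 10], "jaw": 0.2},
  ],
)

```text
time: 7.17
tcp_pos: [0.618, -0.2791, 0.0455]
eef_rot: [[0.165, 0.986, 0.004], [0.986, -0.165, -0.002], [-0.001, 0.004, -1.0]]
ft_force: [-0.6, 0.1, -0.6]
width: 0.0503
```

```bash
python3 - <<'E'
from h import *
plan(.6165,-.278,.01)
E
```

```text
t 7.17 tcp [ 0.618  -0.2791  0.0455] az -9.51 w 0.0503 F [-0.5967  0.1038 -0.6327]
turn [ 0.0038  0.0013 -0.    ] / 1 [ 0.0038  0.0013 -0.    ] | shift [ 0.8618 -1.6811 35.4695] / 1 [ 0.8618 -1.6811 35.4695]
```

Call:
drive_tool(
  motion=[
    {"angular": [0.004, 0.001, 0], "offset": [0.9, -1.7, 12], "jaw": 0.2},
    {"angular": [0, 0, 0], "offset": [0, 0, 11], "jaw": 0.2},
    {"angular": [0, 0, 0], "offset": [0, 0, 8], "jaw": 0.2},
    {"angular": [0, 0, 0], "offset": [0, 0, 3], "jaw": 0.2},
  ],
)

```text
time: 7.5
tcp_pos: [0.6148, -0.2774, 0.0067]
eef_rot: [[0.165, 0.986, -0.004], [0.986, -0.165, 0.002], [0.001, -0.004, -1.0]]
ft_force: [-7.6, 5.0, 35.8]
width: 0.0504
```

```bash
python3 - <<'E'
from h import *
plan(.6165,-.278,.008)
E
```

```text
t 7.5 tcp [ 0.6148 -0.2774  0.0067] az -9.52 w 0.0504 F [-7.5749  4.9702 35.8002]
turn [-0.0044 -0.0011 -0.    ] / 1 [-0.0044 -0.0011 -0.    ] | shift [-0.2901  1.7669 -1.2825] / 1 [-0.2901  1.7669 -1.2825]
```

Call:
drive_tool(
  motion=[
    {"angular": [-0.004, -0.001, 0], "offset": [0, 1.5, -1.2], "jaw": 0.2},
    {"angular": [0, 0, 0], "offset": [0, 0, 0], "jaw": 0.7},
    {"angular": [0, 0, 0], "offset": [0, 0, 0], "jaw": 0.8},
    {"angular": [0, 0, 0], "offset": [0, 0, -1], "jaw": 0.9},
    {"angular": [0, 0, 0], "offset": [0, 0, -1], "jaw": 0.9},
  ],
)

```text
time: 7.92
tcp_pos: [0.6166, -0.2781, 0.0095]
eef_rot: [[0.166, 0.986, 0.0], [0.986, -0.166, 0.0], [0.0, 0.0, -1.0]]
ft_force: [-0.5, -0.2, 0.1]
width: 0.0738
```

Call:
drive_tool(
  motion=[
    {"angular": [0, 0, 0], "offset": [0, 0, 0], "jaw": 0.9},
    {"angular": [0, 0, 0], "offset": [0, 0, 0], "jaw": 0.9},
    {"angular": [0, 0, 0], "offset": [0, 0, -15], "jaw": 0.9},
    {"angular": [0, 0, 0], "offset": [0, 0, -38], "jaw": 0.9},
    {"angular": [0, 0, 0], "offset": [0, 0, -38], "jaw": 0.9},
  ],
)

```text
time: 8.33
tcp_pos: [0.6109, -0.275, 0.0959]
eef_rot: [[0.166, 0.986, -0.015], [0.986, -0.166, 0.007], [0.004, -0.016, -1.0]]
ft_force: [0.2, -0.6, 0.5]
width: 0.0851
```

Call:
drive_tool(
  motion=[
    {"angular": [0, 0, 0], "offset": [0, 0, -38], "jaw": 1},
  ],
)

```text
time: 8.42
tcp_pos: [0.6104, -0.2749, 0.1355]
eef_rot: [[0.166, 0.986, -0.017], [0.986, -0.166, 0.008], [0.005, -0.018, -1.0]]
ft_force: [0.5, -0.1, 0.5]
width: 0.0884
```

```bash
python3 - <<'E'
from h import *
plan(.469,-.102,.12,-12)
E
```

```text
t 8.42 tcp [ 0.6104 -0.2749  0.1355] az -9.56 w 0.0884 F [ 0.5455 -0.13    0.4891]
turn [-0.0185 -0.0042  0.0425] / 1 [-0.0185 -0.0042  0.0425] | shift [ 139.7158 -174.3004   15.4507] / 6 [ 23.286  -29.0501   2.5751]
```

Call:
drive_tool(
  motion=[
    {"angular": [-0.018, -0.004, 0.042], "offset": [0, 0, 0], "jaw": 1},
    {"angular": [0, 0, 0], "offset": [23, -29, 2], "jaw": 1},
    {"angular": [0, 0, 0], "offset": [23, -29, 2], "jaw": 1},
    {"angular": [0, 0, 0], "offset": [23, -29, 2], "jaw": 1},
    {"angular": [0, 0, 0], "offset": [23, -29, 2], "jaw": 1},
  ],
)

```text
time: 8.83
tcp_pos: [0.5256, -0.1709, 0.1425]
eef_rot: [[0.218, 0.975, 0.033], [0.976, -0.217, -0.018], [-0.011, 0.036, -0.999]]
ft_force: [0.2, 0.1, -0.5]
width: 0.0938
```

Call:
drive_tool(
  motion=[
    {"angular": [0, 0, 0], "offset": [23, -29, 2], "jaw": 1},
    {"angular": [0, 0, 0], "offset": [15, -18, 2], "jaw": 1},
    {"angular": [0, 0, 0], "offset": [0, 0, 0], "jaw": 1},
    {"angular": [0, 0, 0], "offset": [0, 0, 0], "jaw": 1},
  ],
)

```text
time: 9.17
tcp_pos: [0.481, -0.1142, 0.1401]
eef_rot: [[0.212, 0.977, 0.032], [0.977, -0.212, -0.012], [-0.005, 0.034, -0.999]]
ft_force: [-0.3, -0.8, 0.1]
width: 0.0939
```

```bash
python3 - <<'E'
from h import *
p,d=ctrl.read_camera('top'); cv2.imwrite('pics/top2.png',cv2.resize(cv2.cvtColor(p,cv2.COLOR_RGB2BGR)[120:330,230:450],None,fx=2.6,fy=2.6))
P=cloud('top',d); q=near(P,(.6165,-.278),.03,.025,.052); print(len(q),q.mean(0),cv2.minEnclosingCircle((q[:,:2]*1000).astype(np.float32)))
plan(.469,-.102,.004,-12)
E
```

```text
314 [ 0.6156 -0.2747  0.0396] ((616.1290283203125, -275.829345703125), 24.722219467163086)
t 9.22 tcp [ 0.481  -0.1143  0.14  ] az -12.25 w 0.0941 F [-0.7522  0.7519  0.2216]
turn [ 0.0332  0.0044 -0.0044] / 1 [ 0.0332  0.0044 -0.0044] | shift [  9.5049 -14.3189 136.0339] / 4 [ 2.3762 -3.5797 34.0085]
```

View pics/top2.png

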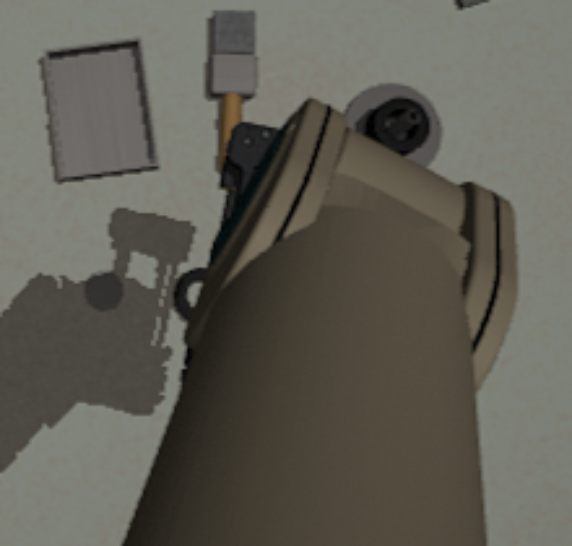

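The top crop shows the tall core seated on the post at (400,125), with its top at about 41 mm. The arm hides part of the flat core at (190,295).

Call:
drive_tool(
  motion=[
    {"angular": [0.033, 0.004, -0.004], "offset": [9, -14, 0], "jaw": 1},
    {"angular": [0, 0, 0], "offset": [0, 0, 30], "jaw": 1},
    {"angular": [0, 0, 0], "offset": [0, 0, 30], "jaw": 1},
    {"angular": [0, 0, 0], "offset": [0, 0, 15], "jaw": 1},
    {"angular": [0, 0, 0], "offset": [0, 0, 5], "jaw": 1},
  ],
)

```text
time: 9.63
tcp_pos: [0.4805, -0.1094, 0.0621]
eef_rot: [[0.213, 0.977, 0.018], [0.977, -0.213, -0.006], [-0.002, 0.019, -1.0]]
ft_force: [-0.3, -0.1, -1.1]
width: 0.0941
```

```bash
python3 - <<'E'
from h import *
plan(.469,-.102,.003,-12)
print(ctrl.sense()['joint_pos'])
E
```

```text
t 9.63 tcp [ 0.4805 -0.1094  0.0621] az -12.31 w 0.0941 F [-0.3053 -0.0824 -1.0641]
turn [ 0.0185  0.0018 -0.0054] / 1 [ 0.0185  0.0018 -0.0054] | shift [  4.8997 -12.7547  59.0558] / 2 [ 2.4498 -6.3773 29.5279]
[-0.0217  0.6519  0.2767  2.0981 -0.4103  0.4229  0.3599]
```

Call:
drive_tool(
  motion=[
    {"angular": [0.018, 0.002, -0.005], "offset": [5, -13, 5], "jaw": 1},
    {"angular": [0.006, 0, 0], "offset": [0, -3, 20], "jaw": 1},
    {"angular": [0, 0, 0], "offset": [0, 0, 5], "jaw": 1},
    {"angular": [0, 0, 0], "offset": [0, 0, 0], "jaw": 1},
  ],
)

```text
time: 9.97
tcp_pos: [0.4675, -0.1039, 0.0315]
eef_rot: [[0.212, 0.977, -0.005], [0.977, -0.212, 0.001], [-0.0, -0.005, -1.0]]
ft_force: [-0.2, -0.1, 0.2]
width: 0.0938
```

```bash
python3 - <<'E'
from h import *
plan(.469,-.102,.003,-12)
E
```

```text
t 9.97 tcp [ 0.4675 -0.1039  0.0315] az -12.25 w 0.0938 F [-0.1881 -0.0889  0.1853]
turn [-0.0048  0.0004 -0.0043] / 1 [-0.0048  0.0004 -0.0043] | shift [ 2.1425  1.0569 28.4654] / 1 [ 2.1425  1.0569 28.4654]
```

Call:
drive_tool(
  motion=[
    {"angular": [-0.004, 0, 0], "offset": [2, 1, 10], "jaw": 0.7},
    {"angular": [0, 0, 0], "offset": [0, 0, 10], "jaw": 0.65},
    {"angular": [0, 0, 0], "offset": [0, 0, 6], "jaw": 0.65},
    {"angular": [0, 0, 0], "offset": [0, 0, 1], "jaw": 0.65},
  ],
)

```text
time: 10.3
tcp_pos: [0.4715, -0.1031, 0.0064]
eef_rot: [[0.213, 0.977, 0.004], [0.977, -0.213, -0.001], [-0.0, 0.005, -1.0]]
ft_force: [-0.5, -0.0, -0.1]
width: 0.0705
```

```bash
python3 - <<'E'
from h import *
plan(.469,-.102,.003,-12)
E
```

```text
t 10.3 tcp [ 0.4715 -0.1031  0.0064] az -12.28 w 0.0705 F [-0.4752 -0.0449 -0.0611]
turn [ 0.0045  0.0003 -0.0048] / 1 [ 0.0045  0.0003 -0.0048] | shift [ 0.5936 -2.7141  3.4037] / 1 [ 0.5936 -2.7141  3.4037]
```

Call:
drive_tool(
  motion=[
    {"angular": [0.004, 0, 0], "offset": [0.6, -2.7, 3], "jaw": 0.3},
    {"angular": [0, 0, 0], "offset": [0, 0, 0.5], "jaw": 0.2},
    {"angular": [0, 0, 0], "offset": [0, 0, 0.5], "jaw": 0.2},
    {"angular": [0, 0, 0], "offset": [0, 0, 0.5], "jaw": 0.2},
  ],
)

```text
time: 10.63
tcp_pos: [0.4694, -0.1023, 0.0028]
eef_rot: [[0.213, 0.977, 0.001], [0.977, -0.213, -0.0], [-0.0, 0.001, -1.0]]
ft_force: [-2.0, -0.6, 8.8]
width: 0.0498
```

```bash
python3 - <<'E'
from h import *
plan(.469,-.102,.003,-12)
E
```

```text
t 10.63 tcp [ 0.4694 -0.1023  0.0028] az -12.31 w 0.0498 F [-2.0057 -0.5884  8.8294]
turn [ 0.0014  0.0001 -0.0054] / 1 [ 0.0014  0.0001 -0.0054] | shift [ 0.1869 -0.4481 -0.2038] / 1 [ 0.1869 -0.4481 -0.2038]
```

Call:
drive_tool(
  motion=[
    {"angular": [0, 0, 0], "offset": [0, 0, -20], "jaw": 0.2},
    {"angular": [0, 0, 0], "offset": [0, 0, -38], "jaw": 0.2},
    {"angular": [0, 0, 0], "offset": [0, 0, -38], "jaw": 0.2},
    {"angular": [0, 0, 0], "offset": [0, 0, -38], "jaw": 0.2},
    {"angular": [0, 0, 0], "offset": [-10, 14, -5], "jaw": 0.2},
  ],
)

```text
time: 11.05
tcp_pos: [0.4762, -0.1127, 0.1452]
eef_rot: [[0.213, 0.977, -0.009], [0.977, -0.213, 0.004], [0.002, -0.01, -1.0]]
ft_force: [0.2, 0.4, -1.3]
width: 0.0497
```

Call:
drive_tool(
  motion=[
    {"angular": [0, 0, 0], "offset": [-24, 30, 0], "jaw": 0.2},
    {"angular": [0, 0, 0], "offset": [-24, 30, 0], "jaw": 0.2},
    {"angular": [0, 0, 0], "offset": [-24, 30, 0], "jaw": 0.2},
    {"angular": [0, 0, 0], "offset": [-24, 30, 0], "jaw": 0.2},
    {"angular": [0, 0, 0], "offset": [-24, 30, 0], "jaw": 0.2},
  ],
)

```text
time: 11.47
tcp_pos: [0.6019, -0.259, 0.1506]
eef_rot: [[0.201, 0.98, -0.003], [0.979, -0.201, 0.009], [0.008, -0.005, -1.0]]
ft_force: [-0.1, 0.6, -0.5]
width: 0.0496
```

```bash
python3 - <<'E'
from h import *
plan(.6165,-.278,.13,-12)
E
```

```text
t 11.47 tcp [ 0.6019 -0.259   0.1506] az -11.61 w 0.0496 F [-0.0714  0.6493 -0.4509]
turn [-0.0049 -0.0079  0.0067] / 1 [-0.0049 -0.0079  0.0067] | shift [-15.5503  18.2273  20.6327] / 1 [-15.5503  18.2273  20.6327]
```

Call:
drive_tool(
  motion=[
    {"angular": [-0.005, -0.008, 0], "offset": [-13, 15, 8], "jaw": 0.2},
    {"angular": [0, 0, 0], "offset": [-1, 0, 8], "jaw": 0.2},
    {"angular": [0, 0, 0], "offset": [0, 0, 5], "jaw": 0.2},
    {"angular": [0, 0, 0], "offset": [0, 0, 0], "jaw": 0.2},
  ],
)

```text
time: 11.8
tcp_pos: [0.6163, -0.285, 0.1284]
eef_rot: [[0.207, 0.978, 0.003], [0.978, -0.207, -0.007], [-0.006, 0.005, -1.0]]
ft_force: [0.9, 0.4, -0.1]
width: 0.0499
```

```bash
python3 - <<'E'
from h import *
plan(.6165,-.278,.085)
E
```

```text
t 11.8 tcp [ 0.6163 -0.285   0.1284] az -11.97 w 0.0499 F [ 0.9013  0.447  -0.1114]
turn [ 0.0047  0.0059 -0.    ] / 1 [ 0.0047  0.0059 -0.    ] | shift [ 6.8807 -1.233  43.3553] / 2 [ 3.4403 -0.6165 21.6777]
```

Call:
drive_tool(
  motion=[
    {"angular": [0.004, 0.005, 0], "offset": [6.5, -1.2, 10], "jaw": 0.2},
    {"angular": [0, 0, 0], "offset": [0, 0, 15], "jaw": 0.2},
    {"angular": [0, 0, 0], "offset": [0, 0, 10], "jaw": 0.2},
    {"angular": [0, 0, 0], "offset": [0, 0, 3], "jaw": 0.2},
  ],
)

```text
time: 12.13
tcp_pos: [0.6145, -0.2709, 0.0889]
eef_rot: [[0.204, 0.979, -0.002], [0.979, -0.204, 0.005], [0.004, -0.002, -1.0]]
ft_force: [-0.1, -0.3, -0.3]
width: 0.0495
```

```bash
python3 - <<'E'
from h import *
plan(.6165,-.278,.0445)
E
```

```text
t 12.13 tcp [ 0.6145 -0.2709  0.0889] az -11.76 w 0.0495 F [-0.1226 -0.342  -0.3406]
turn [-0.0025 -0.0044 -0.    ] / 1 [-0.0025 -0.0044 -0.    ] | shift [-6.522   3.3952 44.4375] / 2 [-3.261   1.6976 22.2187]
```

Call:
drive_tool(
  motion=[
    {"angular": [-0.001, -0.002, 0], "offset": [-4, 3, 0], "jaw": 0.2},
    {"angular": [0, 0, 0], "offset": [0, 0, 2], "jaw": 0.2},
    {"angular": [0, 0, 0], "offset": [0, 0, 2], "jaw": 0.2},
  ],
)

```text
time: 12.38
tcp_pos: [0.6164, -0.2726, 0.0844]
eef_rot: [[0.201, 0.98, -0.002], [0.98, -0.201, 0.005], [0.004, -0.003, -1.0]]
ft_force: [1.2, 0.1, 0.3]
width: 0.05
```

```bash
python3 - <<'E'
from h import *
plan(.6165,-.278,.0445)
E
```

```text
t 12.38 tcp [ 0.6164 -0.2726  0.0844] az -11.61 w 0.05 F [1.1527 0.1217 0.2621]
turn [-0.0034 -0.0043 -0.    ] / 1 [-0.0034 -0.0043 -0.    ] | shift [-5.2644  1.211  39.8791] / 2 [-2.6322  0.6055 19.9395]
```

Call:
drive_tool(
  motion=[
    {"angular": [-0.003, -0.004, 0], "offset": [-5.2, 1.2, 0], "jaw": 0.2},
    {"angular": [0, 0, 0], "offset": [0, 0, 1], "jaw": 0.2},
  ],
)

```text
time: 12.55
tcp_pos: [0.617, -0.2785, 0.084]
eef_rot: [[0.201, 0.98, 0.001], [0.98, -0.201, -0.001], [-0.001, 0.001, -1.0]]
ft_force: [-0.3, -0.3, -0.6]
width: 0.0495
```

```bash
python3 - <<'E'
from h import *
plan(.6165,-.278,.0445)
E
```

```text
t 12.55 tcp [ 0.617  -0.2785  0.084 ] az -11.59 w 0.0495 F [-0.3348 -0.2718 -0.6338]
turn [ 0.0012  0.0005 -0.    ] / 1 [ 0.0012  0.0005 -0.    ] | shift [ 0.4092 -0.6352 39.4645] / 1 [ 0.4092 -0.6352 39.4645]
```

Call:
drive_tool(
  motion=[
    {"angular": [0, 0, 0], "offset": [0, 0, 12], "jaw": 0.2},
    {"angular": [0, 0, 0], "offset": [0, 0, 12], "jaw": 0.2},
    {"angular": [0, 0, 0], "offset": [0, 0, 10], "jaw": 0.2},
    {"angular": [0, 0, 0], "offset": [0, 0, 3], "jaw": 0.2},
  ],
)

```text
time: 12.88
tcp_pos: [0.6179, -0.2798, 0.045]
eef_rot: [[0.202, 0.979, 0.004], [0.979, -0.202, -0.002], [-0.001, 0.004, -1.0]]
ft_force: [0.0, 0.7, -0.5]
width: 0.0496
```

```bash
python3 - <<'E'
from h import *
plan(.6165,-.278,.0435)
E
```

```text
t 12.88 tcp [ 0.6179 -0.2798  0.045 ] az -11.64 w 0.0496 F [ 0.0076  0.7177 -0.54  ]
turn [ 0.0043  0.0013 -0.    ] / 1 [ 0.0043  0.0013 -0.    ] | shift [ 1.4605 -1.7709  1.534 ] / 1 [ 1.4605 -1.7709  1.534 ]
```

Call:
drive_tool(
  motion=[
    {"angular": [0.004, 0.001, 0], "offset": [1.2, -1.5, 1.2], "jaw": 0.2},
    {"angular": [0, 0, 0], "offset": [0, 0, 0], "jaw": 0.7},
    {"angular": [0, 0, 0], "offset": [0, 0, 0], "jaw": 0.8},
    {"angular": [0, 0, 0], "offset": [0, 0, 0], "jaw": 0.9},
    {"angular": [0, 0, 0], "offset": [0, 0, 0], "jaw": 0.9},
  ],
)

```text
time: 13.3
tcp_pos: [0.6174, -0.2798, 0.043]
eef_rot: [[0.202, 0.979, 0.001], [0.979, -0.202, -0.002], [-0.002, 0.001, -1.0]]
ft_force: [-0.0, 0.5, 1.0]
width: 0.0729
```

Call:
drive_tool(
  motion=[
    {"angular": [0, 0, 0], "offset": [0, 0, 0], "jaw": 0.9},
    {"angular": [0, 0, 0], "offset": [0, 0, -15], "jaw": 0.9},
    {"angular": [0, 0, 0], "offset": [0, 0, -38], "jaw": 0.9},
    {"angular": [0, 0, 0], "offset": [0, 0, -38], "jaw": 0.9},
    {"angular": [0, 0, 0], "offset": [0, 0, -10], "jaw": 0.9},
  ],
)

```text
time: 13.72
tcp_pos: [0.6136, -0.2772, 0.1417]
eef_rot: [[0.203, 0.979, -0.01], [0.979, -0.203, 0.003], [0.001, -0.011, -1.0]]
ft_force: [1.1, -0.2, 0.1]
width: 0.0842
```

```bash
python3 - <<'E'
from h import *
plan(.472,-.015,.15,-2)
E
```

```text
t 13.72 tcp [ 0.6136 -0.2772  0.1417] az -11.69 w 0.0842 F [ 1.1016 -0.1761  0.095 ]
turn [-0.0107 -0.002  -0.1691] / 2 [-0.0053 -0.001  -0.0846] | shift [ 257.1131 -150.6336   -8.3051] / 8 [ 32.1391 -18.8292  -1.0381]
```

Call:
drive_tool(
  motion=[
    {"angular": [-0.005, -0.001, -0.085], "offset": [0, 0, 0], "jaw": 0.8},
    {"angular": [-0.005, -0.001, -0.085], "offset": [0, 0, 0], "jaw": 0.8},
    {"angular": [0, 0, 0], "offset": [32, -19, 0], "jaw": 0.8},
    {"angular": [0, 0, 0], "offset": [32, -19, 0], "jaw": 0.8},
    {"angular": [0, 0, 0], "offset": [32, -19, 0], "jaw": 0.8},
  ],
)

```text
time: 14.13
tcp_pos: [0.5626, -0.1885, 0.1454]
eef_rot: [[0.035, 0.999, 0.013], [0.999, -0.035, -0.013], [-0.012, 0.013, -1.0]]
ft_force: [0.7, 0.6, 0.4]
width: 0.0751
```

Call:
drive_tool(
  motion=[
    {"angular": [0, 0, 0], "offset": [32, -19, 0], "jaw": 0.8},
    {"angular": [0, 0, 0], "offset": [32, -19, 0], "jaw": 0.8},
    {"angular": [0, 0, 0], "offset": [32, -19, 0], "jaw": 0.8},
    {"angular": [0, 0, 0], "offset": [32, -19, 0], "jaw": 0.8},
    {"angular": [0, 0, 0], "offset": [20, -12, 0], "jaw": 0.8},
  ],
)

```text
time: 14.55
tcp_pos: [0.4724, -0.0289, 0.1417]
eef_rot: [[0.035, 0.999, 0.011], [0.999, -0.035, -0.01], [-0.01, 0.011, -1.0]]
ft_force: [-0.6, -0.4, 0.1]
width: 0.0751
```

```bash
python3 - <<'E'
from h import *
plan(.472,-.015,.06,-2)
E
```

```text
t 14.55 tcp [ 0.4724 -0.0289  0.1417] az -2.0 w 0.0751 F [-0.5988 -0.4349  0.1379]
turn [ 0.0114  0.0097 -0.    ] / 1 [ 0.0114  0.0097 -0.    ] | shift [13.9232 -0.8443 81.6533] / 3 [ 4.6411 -0.2814 27.2178]
```

Call:
drive_tool(
  motion=[
    {"angular": [0.011, 0.009, 0], "offset": [11, 0, 0], "jaw": 0.8},
    {"angular": [0, 0, 0], "offset": [0, 0, 20], "jaw": 0.8},
    {"angular": [0, 0, 0], "offset": [0, 0, 30], "jaw": 0.8},
    {"angular": [0, 0, 0], "offset": [0, 0, 15], "jaw": 0.8},
    {"angular": [0, 0, 0], "offset": [0, 0, 3], "jaw": 0.8},
  ],
)

```text
time: 14.97
tcp_pos: [0.4741, -0.0098, 0.073]
eef_rot: [[0.023, 1.0, 0.004], [1.0, -0.023, 0.005], [0.005, 0.004, -1.0]]
ft_force: [-0.6, -0.9, 0.2]
width: 0.0751
```

```bash
python3 - <<'E'
from h import *
plan(.472,-.015,.012,-2)
E
```

```text
t 14.97 tcp [ 0.4741 -0.0098  0.073 ] az -1.34 w 0.0751 F [-0.6409 -0.9456  0.1611]
turn [ 0.0041 -0.0047  0.0116] / 1 [ 0.0041 -0.0047  0.0116] | shift [-5.2236 -1.8808 60.984 ] / 2 [-2.6118 -0.9404 30.492 ]
```

Call:
drive_tool(
  motion=[
    {"angular": [0.003, -0.004, 0], "offset": [-4.5, -1.8, 0], "jaw": 0.8},
    {"angular": [0, 0, 0], "offset": [0, 0, 15], "jaw": 0.8},
    {"angular": [0, 0, 0], "offset": [0, 0, 15], "jaw": 0.7},
    {"angular": [0, 0, 0], "offset": [0, 0, 10], "jaw": 0.6},
    {"angular": [0, 0, 0], "offset": [0, 0, 5], "jaw": 0.6},
  ],
)

```text
time: 15.38
tcp_pos: [0.4774, -0.0187, 0.0288]
eef_rot: [[0.028, 1.0, 0.007], [1.0, -0.028, -0.002], [-0.001, 0.007, -1.0]]
ft_force: [0.6, 0.3, -0.0]
width: 0.0588
```

```bash
python3 - <<'E'
from h import *
plan(.472,-.015,.012,-2)
E
```

```text
t 15.38 tcp [ 0.4774 -0.0187  0.0288] az -1.58 w 0.0588 F [ 0.6231  0.3156 -0.0428]
turn [0.0074 0.0014 0.0074] / 1 [0.0074 0.0014 0.0074] | shift [ 3.4845 -5.5562 16.7581] / 1 [ 3.4845 -5.5562 16.7581]
```

Call:
drive_tool(
  motion=[
    {"angular": [0.007, 0.001, 0], "offset": [3, -5.5, 5], "jaw": 0.6},
    {"angular": [0, 0, 0], "offset": [0, 0, 10], "jaw": 0.6},
    {"angular": [0, 0, 0], "offset": [0, 0, 0], "jaw": 0.5},
  ],
)

```text
time: 15.63
tcp_pos: [0.4728, -0.0164, 0.0132]
eef_rot: [[0.029, 1.0, 0.001], [1.0, -0.029, -0.001], [-0.001, 0.001, -1.0]]
ft_force: [0.6, 0.1, -0.5]
width: 0.0523
```

```bash
python3 - <<'E'
from h import *
plan(.472,-.015,.012,-2)
E
```

```text
t 15.63 tcp [ 0.4728 -0.0164  0.0132] az -1.67 w 0.0523 F [ 0.6425  0.1084 -0.5065]
turn [0.0014 0.0008 0.0058] / 1 [0.0014 0.0008 0.0058] | shift [ 1.3663 -0.8463  1.1907] / 1 [ 1.3663 -0.8463  1.1907]
```

Call:
drive_tool(
  motion=[
    {"angular": [0.001, 0.001, 0], "offset": [1.2, -0.8, 1], "jaw": 0.2},
    {"angular": [0, 0, 0], "offset": [0, 0, 0], "jaw": 0.1},
    {"angular": [0, 0, 0], "offset": [0, 0, 0], "jaw": 0.1},
    {"angular": [0, 0, 0], "offset": [0, 0, 0], "jaw": 0.1},
    {"angular": [0, 0, 0], "offset": [0, 0, 0], "jaw": 0.1},
  ],
)

```text
time: 16.05
tcp_pos: [0.4725, -0.0149, 0.0129]
eef_rot: [[0.029, 1.0, 0.001], [1.0, -0.029, 0.0], [0.0, 0.001, -1.0]]
ft_force: [-0.3, 0.4, -0.9]
width: 0.032
```

```bash
python3 - <<'E'
from h import *
plan(.5845,.278,.12,-2)
E
```

```text
t 16.05 tcp [ 0.4725 -0.0149  0.0129] az -1.64 w 0.032 F [-0.3045  0.437  -0.9329]
turn [ 0.0014 -0.0005  0.0063] / 1 [ 0.0014 -0.0005  0.0063] | shift [ 296.5963  101.7236 -107.115 ] / 9 [ 32.9551  11.3026 -11.9017]
```

Call:
drive_tool(
  motion=[
    {"angular": [0, 0, 0], "offset": [0, 0, 0], "jaw": 0.1},
    {"angular": [0, 0, 0], "offset": [0, 0, -20], "jaw": 0.1},
    {"angular": [0, 0, 0], "offset": [0, 0, -35], "jaw": 0.1},
    {"angular": [0, 0, 0], "offset": [0, 0, -35], "jaw": 0.1},
    {"angular": [0, 0, 0], "offset": [15, 5, -18], "jaw": 0.1},
  ],
)

```text
time: 16.47
tcp_pos: [0.4735, -0.003, 0.1213]
eef_rot: [[0.034, 0.999, -0.009], [0.999, -0.034, -0.001], [-0.001, -0.009, -1.0]]
ft_force: [0.8, 0.4, -0.1]
width: 0.032
```

Call:
drive_tool(
  motion=[
    {"angular": [0, 0, 0], "offset": [33, 11, 0], "jaw": 0.1},
    {"angular": [0, 0, 0], "offset": [33, 11, 0], "jaw": 0.1},
    {"angular": [0, 0, 0], "offset": [33, 11, 0], "jaw": 0.1},
    {"angular": [0, 0, 0], "offset": [33, 11, 0], "jaw": 0.1},
    {"angular": [0, 0, 0], "offset": [33, 11, 0], "jaw": 0.1},
  ],
)

```text
time: 16.88
tcp_pos: [0.5393, 0.1598, 0.1291]
eef_rot: [[0.048, 0.999, 0.002], [0.999, -0.048, -0.001], [-0.001, 0.002, -1.0]]
ft_force: [1.4, -0.5, -0.8]
width: 0.0319
```

Call:
drive_tool(
  motion=[
    {"angular": [0, 0, 0], "offset": [33, 11, 0], "jaw": 0.1},
    {"angular": [0, 0, 0], "offset": [33, 11, 0], "jaw": 0.1},
    {"angular": [0, 0, 0], "offset": [30, 10, 0], "jaw": 0.1},
    {"angular": [0, 0, 0], "offset": [0, 0, 0], "jaw": 0.1},
  ],
)

```text
time: 17.22
tcp_pos: [0.5769, 0.2694, 0.1294]
eef_rot: [[0.037, 0.999, 0.005], [0.999, -0.037, 0.005], [0.005, 0.004, -1.0]]
ft_force: [0.0, 0.6, -0.2]
width: 0.0317
```

```bash
python3 - <<'E'
from h import *
plan(.5845,.278,.06)
E
```

```text
t 17.22 tcp [0.5769 0.2694 0.1294] az -2.14 w 0.0317 F [ 0.0331  0.6017 -0.2363]
turn [ 0.0044 -0.0049  0.    ] / 1 [ 0.0044 -0.0049  0.    ] | shift [ 8.8993  7.25   69.3629] / 2 [ 4.4497  3.625  34.6814]
```

Call:
drive_tool(
  motion=[
    {"angular": [0.004, -0.004, 0], "offset": [8, 7, 10], "jaw": 0.1},
    {"angular": [0, 0, 0], "offset": [0, 0, 30], "jaw": 0.1},
    {"angular": [0, 0, 0], "offset": [0, 0, 30], "jaw": 0.1},
    {"angular": [0, 0, 0], "offset": [0, 0, 15], "jaw": 0.1},
    {"angular": [0, 0, 0], "offset": [0, 0, 5], "jaw": 0.1},
  ],
)

```text
time: 17.63
tcp_pos: [0.5858, 0.2821, 0.0384]
eef_rot: [[0.03, 1.0, 0.006], [1.0, -0.03, 0.004], [0.004, 0.005, -1.0]]
ft_force: [-0.3, 0.2, -0.2]
width: 0.0318
```

```bash
python3 - <<'E'
from h import *
plan(.5845,.278,.0165)
E
```

```text
t 17.63 tcp [0.5858 0.2821 0.0384] az -1.73 w 0.0318 F [-0.3395  0.212  -0.223 ]
turn [ 0.0054 -0.0042  0.    ] / 1 [ 0.0054 -0.0042  0.    ] | shift [-4.1316 -1.1352 21.8571] / 1 [-4.1316 -1.1352 21.8571]
```

Call:
drive_tool(
  motion=[
    {"angular": [0.005, -0.004, 0], "offset": [-1, -1, 8], "jaw": 0.1},
    {"angular": [0, 0, 0], "offset": [0, 0, 8], "jaw": 0.1},
    {"angular": [0, 0, 0], "offset": [0, 0, 3], "jaw": 0.1},
  ],
)

```text
time: 17.88
tcp_pos: [0.5841, 0.2798, 0.0181]
eef_rot: [[0.031, 1.0, -0.001], [1.0, -0.031, -0.001], [-0.001, -0.001, -1.0]]
ft_force: [-0.6, 0.2, -0.4]
width: 0.0319
```

```bash
python3 - <<'E'
from h import *
plan(.5845,.278,.016)
E
```

```text
t 17.88 tcp [0.5841 0.2798 0.0181] az -1.77 w 0.0319 F [-0.6186  0.2264 -0.3637]
turn [-0.0012  0.0012  0.    ] / 1 [-0.0012  0.0012  0.    ] | shift [-1.8322  0.4394  2.0927] / 1 [-1.8322  0.4394  2.0927]
```

Call:
drive_tool(
  motion=[
    {"angular": [0, 0, 0], "offset": [0, 0, 2], "jaw": 0.1},
    {"angular": [0, 0, 0], "offset": [0, 0, 0], "jaw": 0.1},
    {"angular": [0, 0, 0], "offset": [0, 0, 0], "jaw": 0.45},
    {"angular": [0, 0, 0], "offset": [0, 0, 0], "jaw": 0.55},
    {"angular": [0, 0, 0], "offset": [0, 0, 0], "jaw": 0.6},
  ],
)

```text
time: 18.3
tcp_pos: [0.5861, 0.2798, 0.0184]
eef_rot: [[0.032, 0.999, 0.003], [0.999, -0.032, 0.0], [0.0, 0.003, -1.0]]
ft_force: [0.4, -0.7, 1.0]
width: 0.0485
```

Call:
drive_tool(
  motion=[
    {"angular": [0, 0, 0], "offset": [0, 0, -3], "jaw": 0.6},
    {"angular": [0, 0, 0], "offset": [0, 0, -20], "jaw": 0.6},
    {"angular": [0, 0, 0], "offset": [0, 0, -38], "jaw": 0.6},
    {"angular": [0, 0, 0], "offset": [0, 0, -38], "jaw": 0.6},
    {"angular": [0, 0, 0], "offset": [0, 0, -20], "jaw": 0.6},
  ],
)

```text
time: 18.72
tcp_pos: [0.5825, 0.2783, 0.1379]
eef_rot: [[0.032, 0.999, -0.006], [0.999, -0.032, -0.004], [-0.004, -0.006, -1.0]]
ft_force: [0.7, -0.0, 0.5]
width: 0.0561
```

```bash
python3 - <<'E'
from h import *
plan(.4215,-.2095,.14,-26.5)
print(ctrl.sense()['joint_pos'])
p,d=ctrl.read_camera('side'); cv2.imwrite('pics/side3.png',cv2.cvtColor(p,cv2.COLOR_RGB2BGR))
P=cloud('side',d)
for nm,c,r,lo,hi in(('flat',(.6165,-.278),.035,.05,.061),('can',(.5845,.278),.03,.045,.062),('cA',(.4215,-.2095),.025,.038,.05),('cB',(.3565,-.3075),.025,.038,.05)):
    q=near(P,c,r,lo,hi); print(nm,len(q),q.mean(0) if len(q) else '',cv2.minEnclosingCircle((q[:,:2]*1000).astype(np.float32)) if len(q) else '')
E
```

```text
t 18.72 tcp [0.5825 0.2783 0.1379] az -1.86 w 0.0561 F [ 0.6902 -0.0358  0.4853]
turn [-0.0052  0.0056  0.4301] / 4 [-0.0013  0.0014  0.1075] | shift [-508.3868   73.5901   -2.146 ] / 13 [-39.1067   5.6608  -0.1651]
[-0.7337  0.7368  0.4242  1.5965 -0.3608  0.8947 -0.2093]
flat 412 [ 0.6154 -0.28    0.0568] ((616.99267578125, -278.9947509765625), 25.008636474609375)
can 94 [0.5834 0.2763 0.0531] ((584.4801025390625, 277.7998046875), 16.924774169921875)
cA 153 [ 0.421  -0.2098  0.0431] ((420.96484375, -207.75503540039062), 14.489730834960938)
cB 200 [ 0.356  -0.3075  0.0433] ((357.3305969238281, -307.00701904296875), 14.29635238647461)
```

View pics/side3.png

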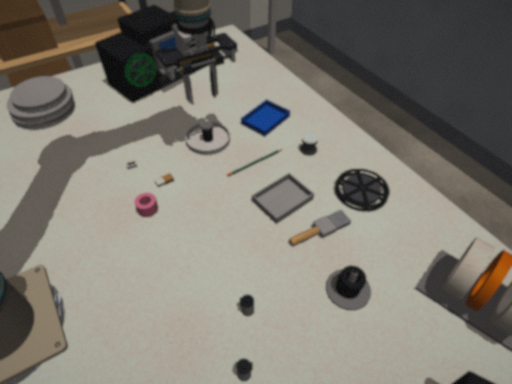

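The side view shows both cores on the spindle at (350,280) and the canister upright in the tin at (207,133). Eraser and sharpener are unmoved. On to the cartridge at (247,304).

Call:
drive_tool(
  motion=[
    {"angular": [-0.001, 0.001, 0.107], "offset": [0, 0, 0], "jaw": 0.6},
    {"angular": [-0.001, 0.001, 0.107], "offset": [0, 0, 0], "jaw": 0.6},
    {"angular": [-0.001, 0.001, 0.107], "offset": [0, 0, 0], "jaw": 0.6},
    {"angular": [-0.001, 0.001, 0.107], "offset": [0, 0, 0], "jaw": 0.6},
    {"angular": [0, 0, 0], "offset": [-39, 5.7, 0], "jaw": 0.6},
  ],
)

```text
time: 19.18
tcp_pos: [0.5758, 0.252, 0.1471]
eef_rot: [[0.454, 0.891, 0.016], [0.891, -0.454, 0.014], [0.02, 0.008, -1.0]]
ft_force: [0.6, -0.1, -0.1]
width: 0.0564
```

Call:
drive_tool(
  motion=[
    {"angular": [0, 0, 0], "offset": [-39, 5.7, 0], "jaw": 0.6},
    {"angular": [0, 0, 0], "offset": [-39, 5.7, 0], "jaw": 0.6},
    {"angular": [0, 0, 0], "offset": [-39, 5.7, 0], "jaw": 0.6},
    {"angular": [0, 0, 0], "offset": [-39, 5.7, 0], "jaw": 0.6},
    {"angular": [0, 0, 0], "offset": [-39, 5.7, 0], "jaw": 0.6},
  ],
)

```text
time: 19.6
tcp_pos: [0.511, 0.0626, 0.1441]
eef_rot: [[0.444, 0.896, 0.021], [0.896, -0.445, 0.015], [0.023, 0.012, -1.0]]
ft_force: [-0.2, -1.4, -0.5]
width: 0.0563
```

Call:
drive_tool(
  motion=[
    {"angular": [0, 0, 0], "offset": [-39, 5.7, 0], "jaw": 0.6},
    {"angular": [0, 0, 0], "offset": [-39, 5.7, 0], "jaw": 0.6},
    {"angular": [0, 0, 0], "offset": [-39, 5.7, 0], "jaw": 0.6},
    {"angular": [0, 0, 0], "offset": [-39, 5.7, 0], "jaw": 0.6},
    {"angular": [0, 0, 0], "offset": [-39, 5.7, 0], "jaw": 0.6},
  ],
)

```text
time: 20.02
tcp_pos: [0.4466, -0.1323, 0.142]
eef_rot: [[0.442, 0.897, 0.026], [0.897, -0.442, 0.016], [0.026, 0.017, -1.0]]
ft_force: [-0.2, -0.6, -0.1]
width: 0.0568
```

```bash
python3 - <<'E'
from h import *
plan(.4215,-.2095,.12,-26.5)
E
```

```text
t 20.02 tcp [ 0.4466 -0.1323  0.142 ] az -26.24 w 0.0568 F [-0.1677 -0.583  -0.1087]
turn [ 0.0168 -0.0258  0.0047] / 1 [ 0.0168 -0.0258  0.0047] | shift [-80.2852  11.9417  21.983 ] / 3 [-26.7617   3.9806   7.3277]
```

Call:
drive_tool(
  motion=[
    {"angular": [0.017, -0.025, 0.004], "offset": [-35, 5, 10], "jaw": 0.6},
    {"angular": [0, 0, 0], "offset": [-28, 4, 10], "jaw": 0.6},
    {"angular": [0, 0, 0], "offset": [-8, 1, 0], "jaw": 0.6},
    {"angular": [0, 0, 0], "offset": [0, 0, 0], "jaw": 0.6},
  ],
)

```text
time: 20.35
tcp_pos: [0.4203, -0.2135, 0.1232]
eef_rot: [[0.46, 0.888, 0.005], [0.888, -0.46, -0.005], [-0.003, 0.007, -1.0]]
ft_force: [0.2, 1.0, 0.6]
width: 0.0562
```

```bash
python3 - <<'E'
from h import *
plan(.4215,-.2095,.065,-26.5)
E
```

```text
t 20.35 tcp [ 0.4203 -0.2135  0.1232] az -27.36 w 0.0562 F [0.2418 1.0024 0.5717]
turn [ 0.0066  0.0028 -0.015 ] / 1 [ 0.0066  0.0028 -0.015 ] | shift [ 4.1468 -0.6897 58.2002] / 2 [ 2.0734 -0.3448 29.1001]
```

Call:
drive_tool(
  motion=[
    {"angular": [0.006, 0.003, 0], "offset": [3.5, -0.7, 10], "jaw": 0.6},
    {"angular": [0, 0, 0], "offset": [0, 0, 25], "jaw": 0.6},
    {"angular": [0, 0, 0], "offset": [0, 0, 15], "jaw": 0.6},
    {"angular": [0, 0, 0], "offset": [0, 0, 5], "jaw": 0.6},
  ],
)

```text
time: 20.68
tcp_pos: [0.4262, -0.2054, 0.0676]
eef_rot: [[0.455, 0.89, 0.007], [0.89, -0.455, 0.002], [0.005, 0.006, -1.0]]
ft_force: [-0.5, 0.1, -0.1]
width: 0.0563
```

```bash
python3 - <<'E'
from h import *
plan(.4215,-.2095,.010,-26.5)
E
```

```text
t 20.68 tcp [ 0.4262 -0.2054  0.0676] az -27.07 w 0.0563 F [-0.5358  0.1133 -0.0585]
turn [ 0.0058 -0.005  -0.01  ] / 1 [ 0.0058 -0.005  -0.01  ] | shift [-5.7712 -2.3674 57.5985] / 2 [-2.8856 -1.1837 28.7993]
```

Call:
drive_tool(
  motion=[
    {"angular": [0.005, -0.004, 0], "offset": [-4, -2.2, 0], "jaw": 0.6},
    {"angular": [0, 0, 0], "offset": [0, 0, 18], "jaw": 0.6},
    {"angular": [0, 0, 0], "offset": [0, 0, 18], "jaw": 0.6},
    {"angular": [0, 0, 0], "offset": [0, 0, 8], "jaw": 0.5},
  ],
)

```text
time: 21.02
tcp_pos: [0.4258, -0.2025, 0.0233]
eef_rot: [[0.446, 0.895, 0.003], [0.895, -0.446, 0.003], [0.004, 0.002, -1.0]]
ft_force: [0.5, 0.9, -0.3]
width: 0.0525
```

```bash
python3 - <<'E'
from h import *
plan(.4215,-.2095,.010,-26.5)
E
```

```text
t 21.02 tcp [ 0.4258 -0.2025  0.0233] az -26.5 w 0.0525 F [ 0.5155  0.8661 -0.3157]
turn [ 0.0016 -0.0037 -0.    ] / 1 [ 0.0016 -0.0037 -0.    ] | shift [-8.2043 -0.7176 13.2709] / 1 [-8.2043 -0.7176 13.2709]
```

Call:
drive_tool(
  motion=[
    {"angular": [0.001, -0.003, 0], "offset": [-8, -0.7, 6], "jaw": 0.5},
    {"angular": [0, 0, 0], "offset": [-1, 0, 6], "jaw": 0.45},
    {"angular": [0, 0, 0], "offset": [0, 0, 1], "jaw": 0.4},
  ],
)

```text
time: 21.27
tcp_pos: [0.4216, -0.2092, 0.0095]
eef_rot: [[0.443, 0.896, 0.0], [0.896, -0.443, 0.001], [0.001, -0.0, -1.0]]
ft_force: [-0.1, 0.4, -0.3]
width: 0.0393
```

```bash
python3 - <<'E'
from h import *
plan(.4215,-.2095,.010,-26.5)
E
```

```text
t 21.27 tcp [ 0.4216 -0.2092  0.0095] az -26.31 w 0.0393 F [-0.1407  0.3667 -0.3486]
turn [-0.0002 -0.0012  0.0034] / 1 [-0.0002 -0.0012  0.0034] | shift [-0.3283  0.0626 -0.4914] / 1 [-0.3283  0.0626 -0.4914]
```

Call:
drive_tool(
  motion=[
    {"angular": [0, 0, 0], "offset": [0, 0, 0], "jaw": 0.1},
    {"angular": [0, 0, 0], "offset": [0, 0, 0], "jaw": 0.05},
    {"angular": [0, 0, 0], "offset": [0, 0, 0], "jaw": 0.05},
    {"angular": [0, 0, 0], "offset": [0, 0, 0], "jaw": 0.05},
  ],
)

```text
time: 21.6
tcp_pos: [0.4223, -0.21, 0.0109]
eef_rot: [[0.444, 0.896, 0.002], [0.896, -0.444, 0.0], [0.001, 0.002, -1.0]]
ft_force: [0.8, 0.9, -0.0]
width: 0.0241
```

```bash
python3 - <<'E'
from h import *
plan(.6408,-.0328,.12,4)
E
```

```text
t 21.6 tcp [ 0.4223 -0.21    0.0109] az -26.35 w 0.0241 F [ 0.8045  0.8692 -0.0272]
turn [ 0.0023 -0.0005 -0.5297] / 5 [ 0.0005 -0.0001 -0.1059] | shift [ 161.537   230.3112 -109.1183] / 8 [ 20.1921  28.7889 -13.6398]
```

Call:
drive_tool(
  motion=[
    {"angular": [0, 0, 0], "offset": [0, 0, -20], "jaw": 0.05},
    {"angular": [0, 0, 0], "offset": [0, 0, -35], "jaw": 0.05},
    {"angular": [0, 0, 0], "offset": [0, 0, -35], "jaw": 0.05},
    {"angular": [0, 0, -0.106], "offset": [0, 0, -18], "jaw": 0.05},
    {"angular": [0, 0, -0.106], "offset": [0, 0, 0], "jaw": 0.05},
  ],
)

```text
time: 22.02
tcp_pos: [0.421, -0.2099, 0.1233]
eef_rot: [[0.241, 0.97, -0.001], [0.97, -0.241, 0.001], [0.001, -0.001, -1.0]]
ft_force: [0.3, 0.9, -0.4]
width: 0.0243
```

Call:
drive_tool(
  motion=[
    {"angular": [0, 0, -0.106], "offset": [0, 0, 0], "jaw": 0.05},
    {"angular": [0, 0, -0.106], "offset": [0, 0, 0], "jaw": 0.05},
    {"angular": [0, 0, -0.106], "offset": [0, 0, 0], "jaw": 0.05},
    {"angular": [0, 0, 0], "offset": [20, 29, 0], "jaw": 0.05},
    {"angular": [0, 0, 0], "offset": [20, 29, 0], "jaw": 0.05},
  ],
)

```text
time: 22.43
tcp_pos: [0.4722, -0.1708, 0.1288]
eef_rot: [[-0.082, 0.997, 0.004], [0.997, 0.082, -0.004], [-0.005, 0.004, -1.0]]
ft_force: [1.8, 0.4, 0.1]
width: 0.0246
```

Call:
drive_tool(
  motion=[
    {"angular": [0, 0, 0], "offset": [20, 29, 0], "jaw": 0.05},
    {"angular": [0, 0, 0], "offset": [20, 29, 0], "jaw": 0.05},
    {"angular": [0, 0, 0], "offset": [20, 29, 0], "jaw": 0.05},
    {"angular": [0, 0, 0], "offset": [20, 29, 0], "jaw": 0.05},
    {"angular": [0, 0, 0], "offset": [20, 29, 0], "jaw": 0.05},
  ],
)

```text
time: 22.85
tcp_pos: [0.6126, -0.0558, 0.1317]
eef_rot: [[-0.076, 0.997, 0.005], [0.997, 0.076, -0.005], [-0.006, 0.005, -1.0]]
ft_force: [0.3, -0.1, -0.2]
width: 0.0242
```

```bash
python3 - <<'E'
from h import *
plan(.6408,-.0328,.06,4)
E
```

```text
t 22.85 tcp [ 0.6126 -0.0558  0.1317] az 4.39 w 0.0242 F [ 0.3325 -0.094  -0.1965]
turn [0.005  0.0055 0.0067] / 1 [0.005  0.0055 0.0067] | shift [21.0172 29.7015 71.6729] / 3 [ 7.0057  9.9005 23.891 ]
```

Call:
drive_tool(
  motion=[
    {"angular": [0.005, 0.005, 0], "offset": [17, 24, 0], "jaw": 0.05},
    {"angular": [0, 0, 0], "offset": [2, 3, 20], "jaw": 0.05},
    {"angular": [0, 0, 0], "offset": [0, 0, 30], "jaw": 0.05},
    {"angular": [0, 0, 0], "offset": [0, 0, 15], "jaw": 0.05},
    {"angular": [0, 0, 0], "offset": [0, 0, 3], "jaw": 0.05},
  ],
)

```text
time: 23.27
tcp_pos: [0.6494, -0.0206, 0.0641]
eef_rot: [[-0.092, 0.996, 0.012], [0.996, 0.092, 0.004], [0.003, 0.013, -1.0]]
ft_force: [-0.8, -0.6, 0.7]
width: 0.0245
```

```bash
python3 - <<'E'
from h import *
plan(.6408,-.0328,.0145)
E
```

```text
t 23.27 tcp [ 0.6494 -0.0206  0.0641] az 5.3 w 0.0245 F [-0.7983 -0.5696  0.6579]
turn [ 0.0128 -0.0032  0.    ] / 1 [ 0.0128 -0.0032  0.    ] | shift [-11.3547  -9.6431  49.5977] / 2 [-5.6774 -4.8216 24.7989]
```

Call:
drive_tool(
  motion=[
    {"angular": [0.012, -0.003, 0], "offset": [-11, -9.5, 5], "jaw": 0.05},
    {"angular": [0, 0, 0], "offset": [0, 0, 10], "jaw": 0.05},
    {"angular": [0, 0, 0], "offset": [0, 0, 8], "jaw": 0.05},
  ],
)

```text
time: 23.52
tcp_pos: [0.6406, -0.0338, 0.0414]
eef_rot: [[-0.093, 0.996, 0.001], [0.996, 0.093, -0.001], [-0.001, 0.001, -1.0]]
ft_force: [-0.4, 1.1, -0.9]
width: 0.0249
```

```bash
python3 - <<'E'
from h import *
plan(.6408,-.0328,.0145)
E
```

```text
t 23.52 tcp [ 0.6406 -0.0338  0.0414] az 5.32 w 0.0249 F [-0.4124  1.1369 -0.9241]
turn [ 0.0011  0.0008 -0.    ] / 1 [ 0.0011  0.0008 -0.    ] | shift [ 0.9387  0.3057 26.8719] / 1 [ 0.9387  0.3057 26.8719]
```

Call:
drive_tool(
  motion=[
    {"angular": [0, 0, 0], "offset": [0, 0, 10], "jaw": 0.05},
    {"angular": [0, 0, 0], "offset": [0, 0, 10], "jaw": 0.05},
    {"angular": [0, 0, 0], "offset": [0, 0, 4], "jaw": 0.05},
    {"angular": [0, 0, 0], "offset": [0, 0, 1], "jaw": 0.05},
  ],
)

```text
time: 23.85
tcp_pos: [0.6402, -0.036, 0.0142]
eef_rot: [[-0.09, 0.996, 0.002], [0.996, 0.09, -0.001], [-0.001, 0.001, -1.0]]
ft_force: [-0.2, -0.5, -0.2]
width: 0.0246
```

```bash
python3 - <<'E'
from h import *
plan(.6408,-.0328,.014)
E
```

```text
t 23.85 tcp [ 0.6402 -0.036   0.0142] az 5.14 w 0.0246 F [-0.1818 -0.5101 -0.1802]
turn [ 0.0014  0.0015 -0.    ] / 1 [ 0.0014  0.0015 -0.    ] | shift [3.0951 0.8796 0.1534] / 1 [3.0951 0.8796 0.1534]
```

Call:
drive_tool(
  motion=[
    {"angular": [0, 0, 0], "offset": [0, 0, 0.8], "jaw": 0.05},
    {"angular": [0, 0, 0], "offset": [0, 0, 0], "jaw": 0.4},
    {"angular": [0, 0, 0], "offset": [0, 0, 0], "jaw": 0.5},
    {"angular": [0, 0, 0], "offset": [0, 0, -1], "jaw": 0.5},
    {"angular": [0, 0, 0], "offset": [0, 0, -5], "jaw": 0.5},
  ],
)

```text
time: 24.27
tcp_pos: [0.6405, -0.0358, 0.0197]
eef_rot: [[-0.09, 0.996, 0.002], [0.996, 0.09, -0.001], [-0.001, 0.002, -1.0]]
ft_force: [-0.0, 0.3, -0.2]
width: 0.0456
```

Call:
drive_tool(
  motion=[
    {"angular": [0, 0, 0], "offset": [0, 0, -25], "jaw": 0.5},
    {"angular": [0, 0, 0], "offset": [0, 0, -38], "jaw": 0.5},
    {"angular": [0, 0, 0], "offset": [0, 0, -38], "jaw": 0.6},
    {"angular": [0, 0, 0], "offset": [0, 0, -10], "jaw": 0.6},
  ],
)

```text
time: 24.6
tcp_pos: [0.6383, -0.0354, 0.1332]
eef_rot: [[-0.09, 0.996, -0.004], [0.996, 0.09, -0.001], [-0.001, -0.004, -1.0]]
ft_force: [1.2, 0.2, 0.2]
width: 0.0555
```

```bash
python3 - <<'E'
from h import *
plan(.3568,-.3073,.13,-40)
E
```

```text
t 24.6 tcp [ 0.6383 -0.0354  0.1332] az 5.15 w 0.0555 F [1.2027 0.1901 0.2291]
turn [-0.0039  0.0023  0.7879] / 7 [-0.0006  0.0003  0.1126] | shift [-389.2073  -40.8707    3.2132] / 10 [-38.9207  -4.0871   0.3213]
```

Call:
drive_tool(
  motion=[
    {"angular": [0, 0, 0.112], "offset": [0, 0, 0], "jaw": 0.6},
    {"angular": [0, 0, 0.112], "offset": [0, 0, 0], "jaw": 0.6},
    {"angular": [0, 0, 0.112], "offset": [0, 0, 0], "jaw": 0.6},
    {"angular": [0, 0, 0.112], "offset": [0, 0, 0], "jaw": 0.6},
    {"angular": [0, 0, 0.112], "offset": [0, 0, 0], "jaw": 0.6},
  ],
)

```text
time: 25.02
tcp_pos: [0.6426, -0.0352, 0.1424]
eef_rot: [[0.473, 0.881, 0.01], [0.881, -0.473, 0.001], [0.006, 0.009, -1.0]]
ft_force: [0.1, 0.8, -0.5]
width: 0.0563
```

Call:
drive_tool(
  motion=[
    {"angular": [0, 0, 0.112], "offset": [0, 0, 0], "jaw": 0.6},
    {"angular": [0, 0, 0.112], "offset": [0, 0, 0], "jaw": 0.6},
    {"angular": [0, 0, 0], "offset": [-38.5, -4, 0], "jaw": 0.6},
    {"angular": [0, 0, 0], "offset": [-38.5, -4, 0], "jaw": 0.6},
    {"angular": [0, 0, 0], "offset": [-38.5, -4, 0], "jaw": 0.6},
  ],
)

```text
time: 25.43
tcp_pos: [0.5622, -0.1053, 0.141]
eef_rot: [[0.656, 0.754, 0.018], [0.754, -0.657, 0.004], [0.015, 0.011, -1.0]]
ft_force: [-0.5, -1.4, 1.0]
width: 0.0566
```

Call:
drive_tool(
  motion=[
    {"angular": [0, 0, 0], "offset": [-38.5, -4, 0], "jaw": 0.6},
    {"angular": [0, 0, 0], "offset": [-38.5, -4, 0], "jaw": 0.6},
    {"angular": [0, 0, 0], "offset": [-38.5, -4, 0], "jaw": 0.6},
    {"angular": [0, 0, 0], "offset": [-38.5, -4, 0], "jaw": 0.6},
    {"angular": [0, 0, 0], "offset": [-38.5, -4, 0], "jaw": 0.6},
  ],
)

```text
time: 25.85
tcp_pos: [0.4152, -0.2406, 0.1391]
eef_rot: [[0.651, 0.758, 0.022], [0.758, -0.652, 0.003], [0.017, 0.015, -1.0]]
ft_force: [0.2, -0.9, -0.7]
width: 0.056
```

```bash
python3 - <<'E'
from h import *
plan(.3568,-.3073,.11,-40.5)
E
```

```text
t 25.85 tcp [ 0.4152 -0.2406  0.1391] az -40.67 w 0.056 F [ 0.2123 -0.8742 -0.7394]
turn [ 0.0146 -0.0171 -0.0029] / 1 [ 0.0146 -0.0171 -0.0029] | shift [-88.6347  -1.0853  29.1263] / 3 [-29.5449  -0.3618   9.7088]
```

Call:
drive_tool(
  motion=[
    {"angular": [0.014, -0.017, 0], "offset": [-36, -1, 10], "jaw": 0.6},
    {"angular": [0, 0, 0], "offset": [-36, 0, 10], "jaw": 0.6},
    {"angular": [0, 0, 0], "offset": [-12, 0, 5], "jaw": 0.6},
    {"angular": [0, 0, 0], "offset": [0, 0, 5], "jaw": 0.6},
  ],
)

```text
time: 26.18
tcp_pos: [0.3514, -0.313, 0.1109]
eef_rot: [[0.661, 0.75, 0.004], [0.75, -0.661, -0.006], [-0.002, 0.007, -1.0]]
ft_force: [-0.8, -0.2, 0.2]
width: 0.0564
```

```bash
python3 - <<'E'
from h import *
plan(.3568,-.3073,.06,-40.5)
E
```

```text
t 26.18 tcp [ 0.3514 -0.313   0.1109] az -41.37 w 0.0564 F [-0.8425 -0.2185  0.2306]
turn [ 0.007   0.0024 -0.0151] / 1 [ 0.007   0.0024 -0.0151] | shift [ 7.844   0.3891 50.9061] / 2 [ 3.922   0.1946 25.4531]
```

Call:
drive_tool(
  motion=[
    {"angular": [0.007, 0.002, 0], "offset": [6, 0, 10], "jaw": 0.6},
    {"angular": [0, 0, 0], "offset": [0, 0, 20], "jaw": 0.6},
    {"angular": [0, 0, 0], "offset": [0, 0, 10], "jaw": 0.6},
    {"angular": [0, 0, 0], "offset": [0, 0, 4], "jaw": 0.6},
  ],
)

```text
time: 26.52
tcp_pos: [0.3601, -0.3056, 0.0648]
eef_rot: [[0.659, 0.752, 0.004], [0.752, -0.659, 0.001], [0.004, 0.002, -1.0]]
ft_force: [-0.1, -0.1, -0.2]
width: 0.0564
```

```bash
python3 - <<'E'
from h import *
plan(.3568,-.3073,.010,-40.5)
E
```

```text
t 26.52 tcp [ 0.3601 -0.3056  0.0648] az -41.25 w 0.0564 F [-0.1156 -0.1484 -0.1883]
turn [ 0.002  -0.0036 -0.0131] / 1 [ 0.002  -0.0036 -0.0131] | shift [-3.433  -1.4457 54.8068] / 2 [-1.7165 -0.7228 27.4034]
```

Call:
drive_tool(
  motion=[
    {"angular": [0.001, -0.002, 0], "offset": [-3, -1.4, 8], "jaw": 0.6},
    {"angular": [0, 0, 0], "offset": [-1, 0, 18], "jaw": 0.6},
    {"angular": [0, 0, 0], "offset": [-1, 0, 12], "jaw": 0.55},
    {"angular": [0, 0, 0], "offset": [0, 0, 6], "jaw": 0.5},
  ],
)

```text
time: 26.85
tcp_pos: [0.3611, -0.3041, 0.0181]
eef_rot: [[0.652, 0.758, 0.004], [0.758, -0.652, 0.002], [0.004, 0.002, -1.0]]
ft_force: [-0.4, -0.4, -0.4]
width: 0.0487
```

```bash
python3 - <<'E'
from h import *
plan(.3568,-.3073,.010,-40.5)
E
```

```text
t 26.85 tcp [ 0.3611 -0.3041  0.0181] az -40.67 w 0.0487 F [-0.429  -0.3864 -0.3618]
turn [ 0.002  -0.0041 -0.003 ] / 1 [ 0.002  -0.0041 -0.003 ] | shift [-5.2019 -1.1866  8.0678] / 1 [-5.2019 -1.1866  8.0678]
```

Call:
drive_tool(
  motion=[
    {"angular": [0.002, -0.004, 0], "offset": [-5.2, -1.2, 4], "jaw": 0.45},
    {"angular": [0, 0, 0], "offset": [0, 0, 3.5], "jaw": 0.4},
    {"angular": [0, 0, 0], "offset": [0, 0, 0.5], "jaw": 0.38},
  ],
)

```text
time: 27.1
tcp_pos: [0.3574, -0.3057, 0.0084]
eef_rot: [[0.649, 0.76, -0.001], [0.76, -0.649, 0.002], [0.001, -0.002, -1.0]]
ft_force: [0.9, 0.8, -0.5]
width: 0.0364
```

```bash
python3 - <<'E'
from h import *
plan(.3568,-.3073,.010,-40.5)
E
```

```text
t 27.1 tcp [ 0.3574 -0.3057  0.0084] az -40.5 w 0.0364 F [ 0.9354  0.8029 -0.476 ]
turn [-0.002  -0.0007  0.    ] / 1 [-0.002  -0.0007  0.    ] | shift [-1.6185  0.5517 -1.5741] / 1 [-1.6185  0.5517 -1.5741]
```

Call:
drive_tool(
  motion=[
    {"angular": [-0.001, 0, 0], "offset": [-1.5, 0.5, -1], "jaw": 0.1},
    {"angular": [0, 0, 0], "offset": [0, 0, 0], "jaw": 0.05},
    {"angular": [0, 0, 0], "offset": [0, 0, 0], "jaw": 0.05},
    {"angular": [0, 0, 0], "offset": [0, 0, 0], "jaw": 0.05},
  ],
)

```text
time: 27.43
tcp_pos: [0.3575, -0.308, 0.0107]
eef_rot: [[0.649, 0.76, 0.001], [0.76, -0.649, -0.001], [0.0, 0.001, -1.0]]
ft_force: [-0.0, -0.6, 0.7]
width: 0.0242
```

```bash
python3 - <<'E'
from h import *
plan(.6358,.0068,.12,4)
E
```

```text
t 27.43 tcp [ 0.3575 -0.308   0.0107] az -40.5 w 0.0242 F [-0.0478 -0.6128  0.6565]
turn [ 0.0016  0.0001 -0.7766] / 7 [ 0.0002  0.     -0.1109] | shift [ 294.573   299.5429 -109.2807] / 11 [26.7794 27.2312 -9.9346]
```

Call:
drive_tool(
  motion=[
    {"angular": [0, 0, 0], "offset": [0, 0, -20], "jaw": 0.05},
    {"angular": [0, 0, 0], "offset": [0, 0, -35], "jaw": 0.05},
    {"angular": [0, 0, 0], "offset": [0, 0, -35], "jaw": 0.05},
    {"angular": [0, 0, -0.111], "offset": [0, 0, -25], "jaw": 0.05},
    {"angular": [0, 0, -0.111], "offset": [0, 0, 0], "jaw": 0.05},
  ],
)

```text
time: 27.85
tcp_pos: [0.356, -0.3077, 0.13]
eef_rot: [[0.463, 0.887, -0.002], [0.887, -0.463, 0.001], [0.0, -0.002, -1.0]]
ft_force: [-0.4, 0.0, -0.6]
width: 0.0244
```

Call:
drive_tool(
  motion=[
    {"angular": [0, 0, -0.111], "offset": [0, 0, 0], "jaw": 0.05},
    {"angular": [0, 0, -0.111], "offset": [0, 0, 0], "jaw": 0.05},
    {"angular": [0, 0, -0.111], "offset": [0, 0, 0], "jaw": 0.05},
    {"angular": [0, 0, -0.111], "offset": [0, 0, 0], "jaw": 0.05},
    {"angular": [0, 0, -0.111], "offset": [0, 0, 0], "jaw": 0.05},
  ],
)

```text
time: 28.27
tcp_pos: [0.3581, -0.3085, 0.135]
eef_rot: [[-0.104, 0.995, 0.006], [0.995, 0.104, -0.005], [-0.005, 0.005, -1.0]]
ft_force: [-0.3, 0.6, -1.2]
width: 0.0245
```

Call:
drive_tool(
  motion=[
    {"angular": [0, 0, 0], "offset": [27, 27, 0], "jaw": 0.05},
    {"angular": [0, 0, 0], "offset": [27, 27, 0], "jaw": 0.05},
    {"angular": [0, 0, 0], "offset": [27, 27, 0], "jaw": 0.05},
    {"angular": [0, 0, 0], "offset": [27, 27, 0], "jaw": 0.05},
    {"angular": [0, 0, 0], "offset": [27, 27, 0], "jaw": 0.05},
  ],
)

```text
time: 28.68
tcp_pos: [0.4758, -0.1688, 0.1373]
eef_rot: [[-0.081, 0.997, 0.007], [0.997, 0.081, -0.011], [-0.012, 0.006, -1.0]]
ft_force: [-0.4, -0.6, -1.2]
width: 0.0247
```

Call:
drive_tool(
  motion=[
    {"angular": [0, 0, 0], "offset": [27, 27, 0], "jaw": 0.05},
    {"angular": [0, 0, 0], "offset": [27, 27, 0], "jaw": 0.05},
    {"angular": [0, 0, 0], "offset": [27, 27, 0], "jaw": 0.05},
    {"angular": [0, 0, 0], "offset": [27, 27, 0], "jaw": 0.05},
    {"angular": [0, 0, 0], "offset": [20, 20, 0], "jaw": 0.05},
  ],
)

```text
time: 29.1
tcp_pos: [0.5983, -0.0204, 0.1385]
eef_rot: [[-0.083, 0.997, 0.01], [0.996, 0.083, -0.011], [-0.011, 0.009, -1.0]]
ft_force: [0.0, -0.5, 0.2]
width: 0.0244
```

```bash
python3 - <<'E'
from h import *
plan(.6358,.0068,.06,4)
E
```

```text
t 29.1 tcp [ 0.5983 -0.0204  0.1385] az 4.76 w 0.0244 F [ 0.0354 -0.4804  0.1552]
turn [0.0093 0.0113 0.0133] / 1 [0.0093 0.0113 0.0133] | shift [24.4974 39.2678 78.4756] / 3 [ 8.1658 13.0893 26.1585]
```

Call:
drive_tool(
  motion=[
    {"angular": [0.009, 0.011, 0], "offset": [14, 22, 5], "jaw": 0.05},
    {"angular": [0, 0, 0], "offset": [8, 12, 10], "jaw": 0.05},
    {"angular": [0, 0, 0], "offset": [0, 0, 10], "jaw": 0.05},
    {"angular": [0, 0, 0], "offset": [0, 0, 5], "jaw": 0.05},
  ],
)

```text
time: 29.43
tcp_pos: [0.6362, 0.0165, 0.1086]
eef_rot: [[-0.097, 0.995, 0.006], [0.995, 0.097, 0.004], [0.004, 0.006, -1.0]]
ft_force: [-0.9, -0.5, -0.1]
width: 0.0245
```

```bash
python3 - <<'E'
from h import *
plan(.6358,.0068,.06)
E
```

```text
t 29.43 tcp [0.6362 0.0165 0.1086] az 5.55 w 0.0245 F [-0.9382 -0.4638 -0.1046]
turn [ 0.0063 -0.0036  0.    ] / 1 [ 0.0063 -0.0036  0.    ] | shift [-9.5696 -1.3499 48.5971] / 2 [-4.7848 -0.6749 24.2985]
```

Call:
drive_tool(
  motion=[
    {"angular": [0.006, -0.003, 0], "offset": [-8, -1, 8], "jaw": 0.05},
    {"angular": [0, 0, 0], "offset": [0, 0, 20], "jaw": 0.05},
    {"angular": [0, 0, 0], "offset": [0, 0, 15], "jaw": 0.05},
    {"angular": [0, 0, 0], "offset": [0, 0, 5], "jaw": 0.05},
  ],
)

```text
time: 29.77
tcp_pos: [0.6319, 0.001, 0.0586]
eef_rot: [[-0.091, 0.996, -0.003], [0.996, 0.091, -0.003], [-0.003, -0.004, -1.0]]
ft_force: [-0.2, 0.4, -1.4]
width: 0.0248
```

```bash
python3 - <<'E'
from h import *
plan(.6358,.0068,.0138)
E
```

```text
t 29.77 tcp [0.6319 0.001  0.0586] az 5.23 w 0.0248 F [-0.2231  0.4122 -1.3519]
turn [-0.0035  0.0031  0.    ] / 1 [-0.0035  0.0031  0.    ] | shift [ 5.3993  4.4308 44.8001] / 2 [ 2.6997  2.2154 22.4   ]
```

Call:
drive_tool(
  motion=[
    {"angular": [-0.003, 0.003, 0], "offset": [5.5, 4, 8], "jaw": 0.05},
    {"angular": [0, 0, 0], "offset": [0, 0, 14], "jaw": 0.05},
    {"angular": [0, 0, 0], "offset": [0, 0, 12], "jaw": 0.05},
    {"angular": [0, 0, 0], "offset": [0, 0, 5], "jaw": 0.05},
  ],
)

```text
time: 30.1
tcp_pos: [0.6339, 0.0012, 0.0184]
eef_rot: [[-0.084, 0.996, -0.001], [0.996, 0.084, -0.002], [-0.002, -0.001, -1.0]]
ft_force: [0.2, 0.7, -0.9]
width: 0.0244
```

```bash
python3 - <<'E'
from h import *
plan(.6358,.0068,.0138)
E
```

```text
t 30.1 tcp [0.6339 0.0012 0.0184] az 4.8 w 0.0244 F [ 0.1841  0.6659 -0.9004]
turn [-0.0011  0.0022  0.    ] / 1 [-0.0011  0.0022  0.    ] | shift [5.3743 2.3728 4.6   ] / 1 [5.3743 2.3728 4.6   ]
```

Call:
drive_tool(
  motion=[
    {"angular": [0, 0.002, 0], "offset": [3, 1, 3], "jaw": 0.05},
    {"angular": [0, 0, 0], "offset": [0, 0, 1.5], "jaw": 0.05},
    {"angular": [0, 0, 0], "offset": [0, 0, 0.5], "jaw": 0.05},
  ],
)

```text
time: 30.35
tcp_pos: [0.6341, 0.0038, 0.0129]
eef_rot: [[-0.082, 0.997, -0.002], [0.997, 0.082, 0.0], [0.0, -0.002, -1.0]]
ft_force: [-2.6, -0.5, 8.6]
width: 0.0242
```

```bash
python3 - <<'E'
from h import *
plan(.6358,.0068,.0138)
E
```

```text
t 30.35 tcp [0.6341 0.0038 0.0129] az 4.73 w 0.0242 F [-2.5537 -0.4959  8.6351]
turn [-0.0025 -0.0003 -0.    ] / 1 [-0.0025 -0.0003 -0.    ] | shift [ 2.8447  1.9378 -0.8875] / 1 [ 2.8447  1.9378 -0.8875]
```

Call:
drive_tool(
  motion=[
    {"angular": [0, 0, 0], "offset": [0, 0, -0.7], "jaw": 0.05},
    {"angular": [0, 0, 0], "offset": [0, 0, 0], "jaw": 0.4},
    {"angular": [0, 0, 0], "offset": [0, 0, 0], "jaw": 0.5},
    {"angular": [0, 0, 0], "offset": [0, 0, -1], "jaw": 0.5},
    {"angular": [0, 0, 0], "offset": [0, 0, -5], "jaw": 0.5},
  ],
)

```text
time: 30.77
tcp_pos: [0.6352, 0.0041, 0.0212]
eef_rot: [[-0.083, 0.997, 0.0], [0.997, 0.083, 0.0], [0.0, 0.0, -1.0]]
ft_force: [-1.4, -0.7, -0.7]
width: 0.0461
```

Call:
drive_tool(
  motion=[
    {"angular": [0, 0, 0], "offset": [0, 0, -25], "jaw": 0.5},
    {"angular": [0, 0, 0], "offset": [0, 0, -38], "jaw": 0.5},
    {"angular": [0, 0, 0], "offset": [0, 0, -38], "jaw": 0.6},
    {"angular": [0, 0, 0], "offset": [0, 0, -38], "jaw": 0.6},
    {"angular": [0, 0, 0], "offset": [0, 0, 0], "jaw": 0.6},
  ],
)

```text
time: 31.18
tcp_pos: [0.6342, 0.0037, 0.1659]
eef_rot: [[-0.082, 0.997, -0.004], [0.997, 0.082, -0.001], [-0.0, -0.004, -1.0]]
ft_force: [0.7, -0.3, 0.2]
width: 0.0562
```

```bash
python3 - <<'E'
from h import *
p,d=ctrl.read_camera('side'); cv2.imwrite('pics/side4.png',cv2.cvtColor(p,cv2.COLOR_RGB2BGR))
P=cloud('side',d)
for nm,c,r,lo,hi in(('flat',(.6165,-.278),.035,.05,.061),('can',(.5845,.278),.03,.05,.062),('cA',(.6402,-.036),.02,.041,.053),('cB',(.634,.004),.02,.041,.053),('er',(.417,.193),.035,.009,.016),('sh',(.366,.2895),.03,.009,.016)):
    q=near(P,c,r,lo,hi); print(nm,len(q),q.mean(0) if len(q) else '',cv2.minEnclosingCircle((q[:,:2]*1000).astype(np.float32)) if len(q) else '')
plan(.6358,.0068,.0138)
E
```

```text
flat 418 [ 0.6151 -0.2801  0.0567] ((617.0615234375, -279.86163330078125), 25.81013298034668)
can 81 [0.5843 0.2773 0.0538] ((584.2865600585938, 278.67486572265625), 17.015625)
cA 91 [ 0.638  -0.0376  0.046 ] ((637.939453125, -36.585662841796875), 14.523993492126465)
cB 78 [0.6329 0.0013 0.046 ] ((635.1912841796875, 2.075430393218994), 13.923206329345703)
er 122 [0.418  0.1923 0.012 ] ((417.61431884765625, 193.15591430664062), 23.065139770507812)
sh 45 [0.3666 0.2896 0.0112] ((366.82781982421875, 290.94012451171875), 13.324478149414062)
t 31.23 tcp [0.6325 0.0041 0.163 ] az 4.74 w 0.0558 F [-0.149 -0.133  0.033]
turn [-0.0076 -0.0002 -0.    ] / 1 [-0.0076 -0.0002 -0.    ] | shift [  2.4407   3.4891 149.2474] / 4 [ 0.6102  0.8723 37.3119]
```

View pics/side4.png

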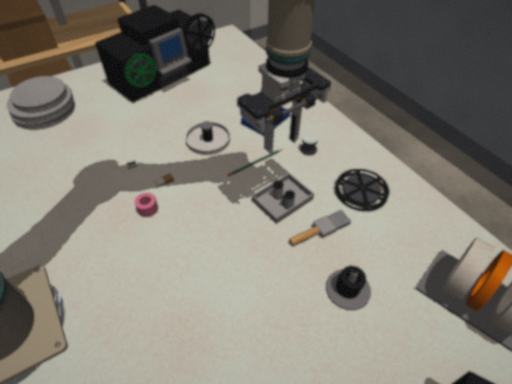

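The side view shows both cartridges standing in the tray at (278,187) and (288,198). The canister is in the tin at (207,132), both cores are on the spindle at (350,280), and the bystanders are unmoved. The gripper is clear of everything.

```bash
python3 -c "
from station import ctrl
print(ctrl.sense()['joint_velocities'].__repr__(), ctrl.sign_off())"
```

```text
the job is handed in; nothing more can be done
array([ 0.0075607 ,  0.06255831, -0.03181654,  0.06381621, -0.0132449 ,
       -0.03370484,  0.00834375]) None
```

All five parts are placed, and I handed the job in at about 31 s with the gripper open and about 16 cm above the bench.

Last checks, from the side camera's depth just before hand-in:
- **Cores:** the flat core's top is at 57 mm, which matches disc, tall core and flat core stacked. It sits within about 2 mm of the post axis. The tall core was checked earlier, after its own placing, with its top at about 41 mm.
- **Canister:** its top is at 54 mm, so it stands on the tin floor, less than 1 mm from the tin's centre.
- **Cartridges:** both stand on the tray floor, their tops at the expected height. They are about 39 mm apart and well inside the walls.
- **Bystanders:** the eraser and sharpener read within 2 mm of where they started. I did not touch the look-alikes.

No check failed. I judged uprightness from top heights and the picture, and did not measure the tilt angles. The highest wrist force I saw was about 37 N, while seating the tall core.

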